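# Make up two gauge kits in the measuring room

## Task

Make up the two gauge kits from the stock on the bench mat: the three-pocket tray gets the large ring gauge, the plug gauge and the drilled riser block, and the two-pocket tray gets the small ring gauge and the large V-block. Set each one down without dropping it, so that it lies flat on the floor of the pocket cut to its shape, the V-block with its V upwards. Leave the small V-block, the ball standard and the joystick box where they are.

Things in the scene. Friction and masses are not known exactly. Their poses are not given: they have to be found in the camera images.
- tray3: Fixed kit tray with THREE pockets: black foam in a grey shell, 178 x 198 x 14.5 mm. Origin: centre of the underside; x, y along its sides, z up. Blue-grey pocket floors at z = +8, foam top at +14 mm. Pocket centres (x, y) in mm: round, 82 across, at (+27.5, -43); rectangular, 95 along x by 70 along y, at (+27.5, +49); long narrow, 42 along x by 128 along y, at (-53, 0).
- tray2: Fixed kit tray with TWO pockets, of the same make, 112 x 182 x 14.5 mm. Origin: centre of the underside; x, y along its sides, z up. Blue-grey pocket floors at z = +8, foam top at +14 mm. Pocket centres (x, y) in mm: round, 66 across, at (0, -43); rectangular, 82 along x by 70 along y, at (0, +41).
- ring_large: Large steel ring gauge lying flat, a knurled band round it: 62 mm outside, 38 mm bore, 24 mm high, 0.33 kg. Origin: centre of the underside, z up. It fits the round pocket of the three-pocket tray with 10 mm to spare all round.
- ring_small: Small steel ring gauge lying flat: 44 mm outside, 22 mm bore, 20 mm high, 0.17 kg. Origin: centre of the underside, z up. It fits the round pocket of the two-pocket tray with 11 mm to spare all round.
- plug_gauge: Double-ended plug gauge lying level on a flat of its dark octagonal handle (does not roll): 106 mm long, handle 18 mm across flats from x = -40 to +28 mm, round steel ends 13 mm thick beyond it, 0.16 kg. Origin: middle of its length, on its axis, 9 mm above what it lies on; x along the gauge. For the long narrow pocket of the three-pocket tray.
- riser_block: Bright steel riser block with rows of drilled holes, lying flat: 75 (x) x 50 (y) x 25 mm high, 0.62 kg. Origin: centre of the underside, z up. For the rectangular pocket of the three-pocket tray.
- vblock_large: Large dark steel V-block, V upwards: 60 (x, along the V) x 48 (y) x 42 mm high, V 36 mm wide and 18 mm deep, side faces upright and flat, 0.62 kg. Origin: centre of the underside, z up. For the rectangular pocket of the two-pocket tray.
- vblock_small: Small V-block of the same make, 40 (x, along the V) x 30 (y) x 28 mm high, not wanted in either kit. Origin: centre of the underside.
- ball_standard: White ceramic ball, 25 mm, on a short stem and a dark round foot 48 mm across, 57 mm high in all, not wanted in either kit. Origin: centre of the underside.
- joystick_box: Cream joystick box of the measuring machine, 120 (x) x 74 (y) x 40 mm with a stick to 100 mm height, standing on the bench to the robot's right, off the mat. Origin: centre of the underside.
Not all that is in view belongs to the job. What is shaped like the ring_large but pink or turquoise is not meant.

How it is judged:
By the outcome, as a careful person would: the job done as asked, in the order asked, and still so for the second after the job is handed in, with the robot touching nothing.
It also fails if it takes over 122 s, if anything falls off the work surface, if the arm or the gripper's body presses on something with over 40 N, if the wrist force passes 120 N, or if a joint passes its speed limit or range.

## Robot

A 6-joint arm with a two-finger parallel gripper is mounted at the origin on the work surface. World frame = base frame: x ahead of the robot, y to its left, z up, the work surface at z = 0. Lengths are in m, angles in rad, forces in N, time in s.
With the tool pointing down it reaches from about 0.225 to 0.875 m from the base axis. Payload 3.4 kg.
Tool frame: the origin (TCP) lies at the very end of the fingers, on their centre line; the grasp point (between the pads) lies behind it (manip.grasp_offset is the z of the grasp point in the tool frame, in m); z points along the fingers, y is the line along which they close (so a half turn about z gives the same grasp; the last joint's range is limited). The gripper opens to 85 mm and grips with 20 to 120 N. Pads are 22 mm wide; open, the fingers measure 114 mm over their backs; the gripper's body (76 mm by 85 mm) begins 54 mm behind the grasp point. The pads swing forward as they close: fully open they stand 13 mm farther back than shut.
Start: joints at [-1.357, 0.276, 1.505, -0, 1.361, -0.121], TCP at [0.189, -0.543, 0.231] pointing down, gripper open.
Joint ranges: [-2.89, 2.89], [-0.75, 2.08], [0.22, 2.7], [-1.18, 4.32], [0.11, 2.71], [-2.7, 2.7]. Speed limits (rad/s): [2.57, 2.57, 3.14, 3.14, 3.14, 3.14].

## Interface

Orientations are given as a unit quaternion [w, x, y, z].
In Python, from rig import manip gives the robot as it stands.
- The arm moves only by the shell command python3 -m pendant 'ROWS' [FORCE]. ROWS is JSON, a list of rows, each an object of numbers: "dx", "dy", "dz": the shift along the tool's x, y, z in m; "rx", "ry", "rz": the turn, a rotation vector about the tool's x, y, z in degrees; "hand": the finger opening in m, from 0 to 0.0854. In form: [{"dx": .., "dy": .., "dz": .., "rx": .., "ry": .., "rz": .., "hand": ..}, ...]. A call has 1 to 12 rows; each row shifts and turns the commanded pose from where the row before left it, along the tool's axes as they then stand; what a row does not reach is not made up. A row lasts 1/12 s, in which the tool goes at most 41.7 mm and 7.16 degrees, less where a joint would pass 70% of its speed; a pose out of reach is approached as far as the arm can. A call is refused whole if a number of a shift passes 0.0417 or a number of a turn 7.16, either way. A call with a gripper value outside its range is refused whole. The fingers move at their own pace and stop on an object; FORCE is the grip in N (left out, the last holds). Time passes only in rows, so rows that do not move let the fingers close. It gives the time, the measured TCP pose, the force, the opening and the grip force at its end, in the units of the state.
- manip.get_state(): the state, without advancing time (a new reading comes with each control period).
- manip.get_image(name): name is "scene" or "top" or "wrist"; returns a dict with "frame" (480x640x3 uint8, red, green, blue), "fx", "fy", "cx", "cy" (pixels), "position" and "attitude" of the camera in the world; the wrist camera has in their place "mount" (4x4, takes a point from camera to tool coordinates, whose origin is the TCP and whose axes are the flange's). Camera axes: x right, y up, looking along -z (the intrinsics and any distortion apply to the point x, -y, -z); pixel columns grow to the right and rows downward; lengths in m; the calibration is good to about 2 mm. A picture is of the moment at which its call begins: read the wrist's pose just before it. There is no depth.
- manip.sign_off(): hands the job in; it is judged then, once.
The state is a dict: "clock": time; "qpos": joint angles; "qd": joint speeds; "effort": joint torques, N m; "position": TCP position; "ee_rot": TCP orientation; "contact_force": force on the tool from outside, world axes, zero at the start; "moment": the same for the moment, N m; "width": finger opening in m; "gripper_force": force on a finger pad.
Only numpy, scipy, OpenCV 4.12 (cv2) and the standard library are available. Lean on these libraries where they do the work, as an engineer would, in place of code of your own. Each camera call takes 0.05 s, during which the arm holds its last target. There are 200 camera calls.

## Working session

There is one attempt and no reset: what is moved stays moved. The work goes in short steps, Python scripts to look and compute and a shell command to move; the robot and the scene stay as the last step left them, time stands still between calls to the robot, and variables do not carry over. Pictures are saved under pics/ and viewed, at most 14 in all, crops included, and the job is handed in when it is done.

```bash
mkdir -p pics; ls; python3 - <<'E'
from rig import manip
import cv2,numpy as np
print(manip.get_state()); print(manip.grasp_offset)
for n in ['top','scene']:
    i=manip.get_image(n); cv2.imwrite(f'pics/{n}0.png',i['frame'][:,:,::-1]); print({k:v for k,v in i.items() if k!='frame'})
i=manip.get_image('wrist');print({k:v for k,v in i.items() if k!='frame'})
E
```

```text
pics
{'clock': 0.0, 'qpos': array([-1.35695600e+00,  2.76584673e-01,  1.50615489e+00,  8.26004258e-06,
        1.36068301e+00, -1.20982804e-01]), 'qd': array([ 9.22013726e-04, -5.25857019e-04, -6.82927494e-04, -9.59675644e-05,
       -5.92424548e-04,  2.92071859e-04]), 'effort': array([-1.16181658e-03, -4.16779768e+01, -2.45805073e+01, -1.03706673e-04,
        1.11132808e-02,  5.86927541e-06]), 'position': array([ 0.18883906, -0.54254099,  0.23043692]), 'ee_rot': array([-9.14164152e-04,  9.86019114e-01,  1.66629738e-01, -3.84312734e-05]), 'contact_force': array([ 0.14338952, -0.43106485, -0.10221105]), 'moment': array([-0.01856998, -0.00823174, -0.02993912]), 'gripper_force': 0.0, 'width': 0.08552687357245017}
-0.0187
{'fx': 469.6071051198081, 'fy': 469.6071051198081, 'cx': 321.5566714343371, 'cy': 242.00951083527823, 'position': array([ 0.36128909, -0.14043732,  1.21297987]), 'attitude': array([-0.7047653 , -0.02670345,  0.02143341,  0.70861372])}
{'fx': 590.0131700442859, 'fy': 590.0131700442859, 'cx': 317.57479650936057, 'cy': 247.98087660148332, 'position': array([ 0.81673572, -0.83680437,  1.24907019]), 'attitude': array([0.93199985, 0.28147375, 0.06342199, 0.21937742])}
{'fx': 343.5790007881121, 'fy': 343.5790007881121, 'cx': 319.36239014590177, 'cy': 242.90207224624197, 'mount': array([[-2.59661875e-04,  9.61660583e-01,  2.74242331e-01,
         6.84169648e-02],
       [ 9.99999938e-01,  1.84606237e-04,  2.99491757e-04,
         3.28027244e-04],
       [ 2.37382573e-04,  2.74242392e-01, -9.61660571e-01,
        -1.43149861e-01],
       [ 0.00000000e+00,  0.00000000e+00,  0.00000000e+00,
         1.00000000e+00]])}
```

View pics/top0.png

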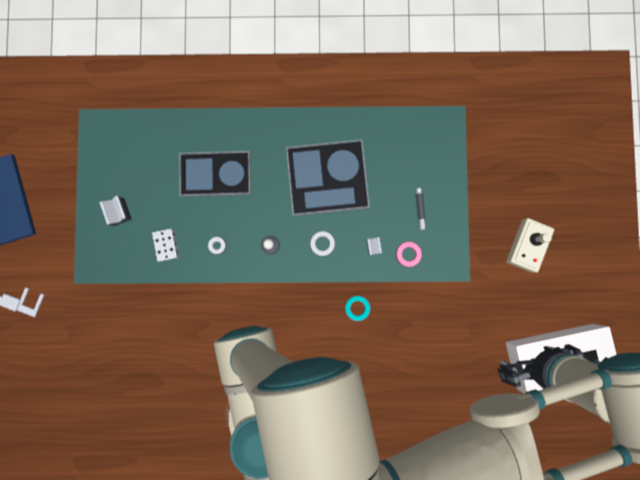

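View pics/scene0.png

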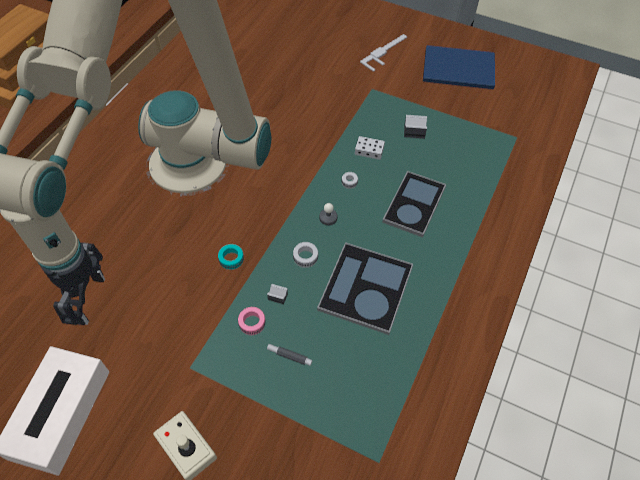

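The top view shows, from left to right: the large V-block (115,210), riser (165,245), small ring (217,245), ball (269,244), large ring (322,243), small V-block (375,246), pink decoy (409,254) and plug (421,208). tray2 is at (214,174) and tray3 at (328,177). The scene view agrees.

```bash
cat > h.py <<'E'
from rig import manip
import cv2,numpy as np
from scipy.spatial.transform import Rotation as R
def rot(q): return R.from_quat(q,scalar_first=True).as_matrix()
def cam(name):
    s=manip.get_state(); i=manip.get_image(name)
    if name=='wrist':
        T=np.eye(4);T[:3,:3]=rot(s['ee_rot']);T[:3,3]=s['position'];M=T@i['mount'];i['Rm']=M[:3,:3];i['p']=M[:3,3]
    else: i['Rm']=rot(i['attitude']);i['p']=np.array(i['position'])
    i['bgr']=i['frame'][:,:,::-1].copy(); return i
def cast(i,uv,z):
    uv=np.atleast_2d(uv).astype(float)
    d=np.c_[(uv[:,0]-i['cx'])/i['fx'],-(uv[:,1]-i['cy'])/i['fy'],-np.ones(len(uv))]@i['Rm'].T
    return i['p']+d*((z-i['p'][2])/d[:,2])[:,None]
def proj(i,P):
    c=(np.atleast_2d(P)-i['p'])@i['Rm']
    return np.c_[i['cx']-i['fx']*c[:,0]/c[:,2],i['cy']+i['fy']*c[:,1]/c[:,2]]
def rect(i,c,z):
    P=cast(i,c.reshape(-1,2),z)[:,:2]*1000
    return cv2.minAreaRect(P.astype(np.float32))
def tool():
    s=manip.get_state(); m=rot(s['ee_rot']); return s['position'],np.degrees(np.arctan2(m[1,1],m[0,1])),m
def delta(x,y,z,yaw):
    """tool-frame shift to reach world TCP x,y,z, and rz to bring tool y axis to heading yaw (deg, mod 180)"""
    p,h,m=tool(); d=m.T@(np.array([x,y,z])-p); t=(yaw-h+90)%180-90
    print('d mm',np.round(d*1000,1),'rz',round(-t,2),'pos',np.round(p*1000,1),'head',round(h,2),'tilt',np.round(m[:2,2],4))
E
python3 - <<'E'
from h import *
i=cam('top'); f=i['bgr']
mat=np.median(f[265:278,100:450].reshape(-1,3),0);print(mat)
d=np.abs(f.astype(int)-mat).max(2)
m=(d>40).astype(np.uint8);m[:112]=0;m[280:]=0;m[:,:82]=0;m[:,464:]=0
cs,_=cv2.findContours(m,cv2.RETR_EXTERNAL,cv2.CHAIN_APPROX_NONE)
for c in cs:
    if cv2.contourArea(c)<60: continue
    x,y,w,h=cv2.boundingRect(c)
    print((x,y,w,h),[(z,np.round(rect(i,c,z)[0],1),np.round(rect(i,c,z)[1],1),round(rect(i,c,z)[2],1)) for z in (.01,.024)])
b=cv2.resize(f[120:275,85:455],None,fx=2.15,fy=2.15,interpolation=cv2.INTER_CUBIC);cv2.imwrite('pics/topc.png',b)
print(proj(i,[[.5,0,0]]))
E
```

```text
[116. 121.  82.]
(396, 241, 26, 27) [(0.01, array([ 411.4, -354.1]), array([63.9, 66.7]), 89.1), (0.024, array([ 410.8, -351.6]), array([63.2, 65.9]), 89.1)]
(263, 239, 11, 11) [(0.01, array([439. ,   5.9]), array([25.6, 25.4]), 44.9), (0.024, array([438.1,   4.2]), array([25.3, 25.1]), 44.9)]
(367, 237, 15, 19) [(0.01, array([ 433.2, -266.4]), array([43.9, 32.9]), 8.8), (0.024, array([ 432.3, -264.9]), array([43.4, 32.5]), 8.8)]
(208, 236, 18, 18) [(0.01, array([437.2, 139.8]), array([44.1, 43.4]), 45.1), (0.024, array([436.3, 136.5]), array([43.6, 42.9]), 45.1)]
(310, 231, 25, 25) [(0.01, array([ 440.8, -132.8]), array([61.6, 61.8]), 89.7), (0.024, array([ 439.9, -132.9]), array([60.9, 61. ]), 89.7)]
(152, 229, 26, 33) [(0.01, array([438.8, 271.9]), array([79.6, 57. ]), 11.7), (0.024, array([437.9, 267.1]), array([78.7, 56.4]), 11.7)]
(99, 196, 33, 30) [(0.01, array([528.8, 402.6]), array([73.3, 65.6]), 20.5), (0.024, array([526.9, 396.3]), array([72.4, 64.8]), 20.5)]
(180, 152, 69, 43) [(0.01, array([624.7, 146.6]), array([104.1, 179. ]), 1.7), (0.024, array([621.7, 143.3]), array([102.9, 176.9]), 1.7)]
(287, 142, 81, 73) [(0.01, array([ 611.3, -147. ]), array([172.2, 197.5]), 5.6), (0.024, array([ 608.4, -147. ]), array([170.2, 195.2]), 5.6)]
[[270.81346314 220.81567904]]
```

View pics/topc.png

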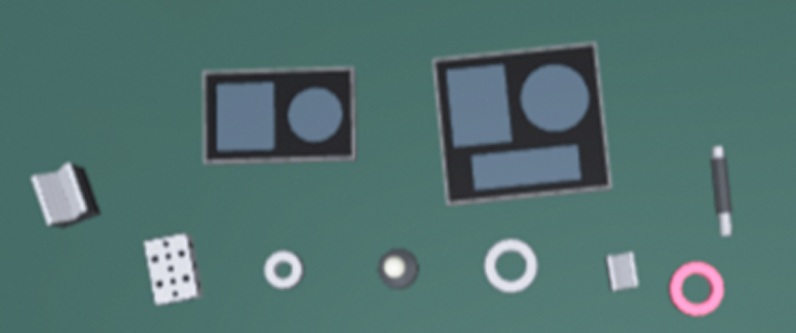

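```bash
python3 - <<'E'
from h import *
i=cam('top'); f=i['bgr'].astype(int)
m=((f[...,0]-f[...,2]>12)&(f[...,0]-f[...,1]>8)&(f[...,2]>70)).astype(np.uint8);m[:145]=0;m[215:]=0;m[:,:180]=0;m[:,370:]=0
cs,_=cv2.findContours(m,cv2.RETR_EXTERNAL,cv2.CHAIN_APPROX_NONE)
C=[]
for c in cs:
    if cv2.contourArea(c)<60: continue
    r=rect(i,c,.011);print('pocket',np.round(r[0],1),np.round(r[1],1),round(r[2],1))
g=i['bgr'].astype(int);mat=np.median(g[195:230,400:412].reshape(-1,3),0);print(mat)
d=np.abs(g-np.array(mat)).max(2);m=(d>22).astype(np.uint8);m[:180]=0;m[234:]=0;m[:,:412]=0;m[:,432:]=0
cs,_=cv2.findContours(m,cv2.RETR_EXTERNAL,cv2.CHAIN_APPROX_NONE)
for c in cs:
    r=rect(i,c,.012);print('plug',np.round(r[0],1),np.round(r[1],1),round(r[2],1))
delta(.440,-.133,.15,-85)
E
```

```text
pocket [ 558.7 -152.1] [ 42.7 128.5] 5.6
pocket [624.2 102.4] [63.2 62.4] 0.4
pocket [623.  185.6] [81.7 67.7] 0.8
pocket [ 643.3 -187. ] [79.3 79.6] 44.9
pocket [634.2 -95.7] [95.  70.6] 5.3
[113. 119.  80.]
plug [ 529.4 -385.5] [109.6  19.6] 5.1
d mm [ 371.8 -304.5   81.2] rz 14.18 pos [ 188.9 -542.9  230.9] head -70.82 tilt [-0.0002  0.0008]
```

```bash
python3 -m pendant '[{"dx":0.01,"dy":-0.008},{"dx":0.02,"dy":-0.016},{"dx":0.028,"dy":-0.023},{"dx":0.031,"dy":-0.026},{"dx":0.031,"dy":-0.026},{"dx":0.031,"dy":-0.026},{"dx":0.031,"dy":-0.026},{"dx":0.031,"dy":-0.026},{"dx":0.031,"dy":-0.026},{"dx":0.031,"dy":-0.026},{"dx":0.031,"dy":-0.026},{"dx":0.031,"dy":-0.026}]' | tail -c 500
python3 -m pendant '[{"dx":0.025,"dy":-0.02,"dz":0.01},{"dx":0.015,"dy":-0.012,"dz":0.02},{"dx":0.008,"dy":-0.006,"dz":0.02},{"dz":0.015,"rz":4},{"dz":0.01,"rz":5},{"dz":0.005,"rz":5},{},{}]' | tail -c 300
python3 - <<'E'
from h import *
delta(.440,-.133,.15,-85)
i=cam('wrist');cv2.imwrite('pics/w1.png',i['bgr']);print(proj(i,[[.44,-.133,.024]]))
E
```

```text
d mm [ 371.8 -304.5   81.2] rz 14.18 pos [ 188.9 -542.9  230.9] head -70.82 tilt [-0.0002  0.0008]
[[ -93.22836532 -282.11513458]]invalid input
invalid input
```

View pics/w1.png

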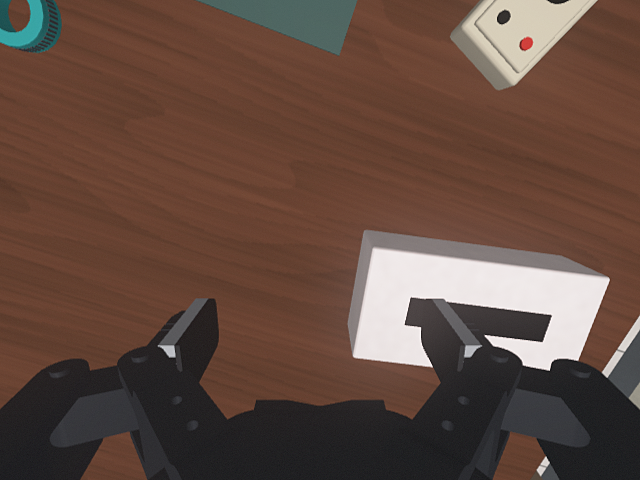

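The wrist view shows the start pose (fingertips at about (205,300) and (435,300), nothing of the job in view). The moves were refused, so I'm testing the row format with a full row.

```bash
python3 -m pendant '[{"dx":0.01,"dy":-0.008,"dz":0,"rx":0,"ry":0,"rz":0,"hand":0.085}]'
```

```text
clock: 0.38
position: [0.195, -0.5337, 0.231]
ee_rot: [0.001, 0.986, 0.166, -0.0]
contact_force: [0.5, 0.3, 0.2]
width: 0.085
gripper_force: 0.0
```

```bash
python3 -m pendant '[{"dx":0.02,"dy":-0.016,"hand":0.085}]'
```

```text
invalid input
```

```bash
python3 -m pendant '[{"dx":0.02,"dy":-0.016,"dz":0,"rx":0,"ry":0,"rz":0,"hand":0.085},{"dx":0.03,"dy":-0.025,"dz":0,"rx":0,"ry":0,"rz":0,"hand":0.085},{"dx":0.03,"dy":-0.025,"dz":0,"rx":0,"ry":0,"rz":0,"hand":0.085},{"dx":0.03,"dy":-0.025,"dz":0,"rx":0,"ry":0,"rz":0,"hand":0.085},{"dx":0.03,"dy":-0.025,"dz":0,"rx":0,"ry":0,"rz":0,"hand":0.085},{"dx":0.03,"dy":-0.025,"dz":0,"rx":0,"ry":0,"rz":0,"hand":0.085},{"dx":0.03,"dy":-0.025,"dz":0,"rx":0,"ry":0,"rz":0,"hand":0.085},{"dx":0.03,"dy":-0.025,"dz":0,"rx":0,"ry":0,"rz":0,"hand":0.085},{"dx":0.03,"dy":-0.025,"dz":0,"rx":0,"ry":0,"rz":0,"hand":0.085},{"dx":0.03,"dy":-0.025,"dz":0,"rx":0,"ry":0,"rz":0,"hand":0.085},{"dx":0.03,"dy":-0.025,"dz":0.01,"rx":0,"ry":0,"rz":0,"hand":0.085},{"dx":0.02,"dy":-0.016,"dz":0.02,"rx":0,"ry":0,"rz":0,"hand":0.085}]'
python3 -m pendant '[{"dx":0.01,"dy":-0.008,"dz":0.02,"rx":0,"ry":0,"rz":3,"hand":0.085},{"dx":0.01,"dy":-0.008,"dz":0.02,"rx":0,"ry":0,"rz":5,"hand":0.085},{"dx":0,"dy":0,"dz":0.01,"rx":0,"ry":0,"rz":6,"hand":0.085},{"dx":0,"dy":0,"dz":0,"rx":0,"ry":0,"rz":0,"hand":0.085},{"dx":0,"dy":0,"dz":0,"rx":0,"ry":0,"rz":0,"hand":0.085}]'
python3 - <<'E'
from h import *
delta(.440,-.133,.15,-85)
i=cam('wrist');cv2.imwrite('pics/w2.png',i['bgr']);print(proj(i,[[.44,-.133,.024]]))
E
```

```text
clock: 1.38
position: [0.4266, -0.1511, 0.2033]
ee_rot: [0.001, 0.986, 0.168, 0.003]
contact_force: [1.3, -0.5, 0.1]
width: 0.0845
gripper_force: 0.0
clock: 1.8
position: [0.4378, -0.1321, 0.1511]
ee_rot: [-0.0, 0.999, 0.047, -0.001]
contact_force: [0.7, -0.2, 0.9]
width: 0.085
gripper_force: 0.0
d mm [2.1 1.1 1.1] rz 0.38 pos [ 437.8 -132.1  151.1] head -84.62 tilt [-0.0012  0.0005]
[[320.24917581 230.10436827]]
```

View pics/w2.png

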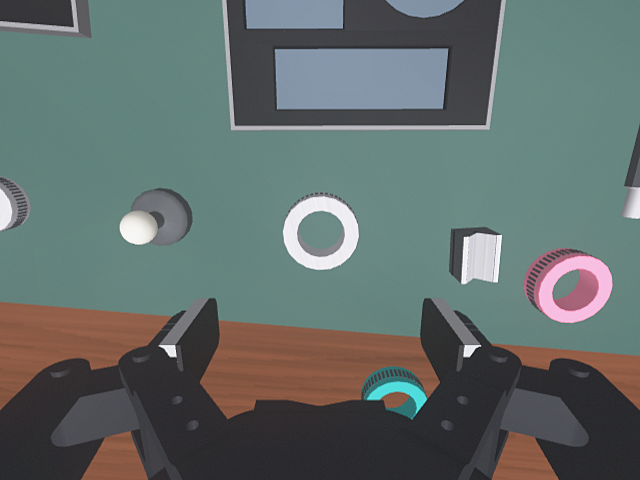

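The ring's top face is centred at pixel (321,232) against a predicted (320,230), so the calibration is good to 1–2 mm. Descending and gripping.

```bash
python3 -m pendant '[{"dx":0.001,"dy":0.0015,"dz":0.015,"rx":0,"ry":0,"rz":0,"hand":0.085},{"dx":0,"dy":0,"dz":0.03,"rx":0,"ry":0,"rz":0,"hand":0.085},{"dx":0,"dy":0,"dz":0.03,"rx":0,"ry":0,"rz":0,"hand":0.085},{"dx":0,"dy":0,"dz":0.03,"rx":0,"ry":0,"rz":0,"hand":0.085},{"dx":0,"dy":0,"dz":0.02,"rx":0,"ry":0,"rz":0,"hand":0.085},{"dx":0,"dy":0,"dz":0.012,"rx":0,"ry":0,"rz":0,"hand":0.085},{"dx":0,"dy":0,"dz":0.007,"rx":0,"ry":0,"rz":0,"hand":0.085},{"dx":0,"dy":0,"dz":0.003,"rx":0,"ry":0,"rz":0,"hand":0.085},{"dx":0,"dy":0,"dz":0,"rx":0,"ry":0,"rz":0,"hand":0.085}]' 60
python3 -m pendant '[{"dx":0,"dy":0,"dz":0,"rx":0,"ry":0,"rz":0,"hand":0.05},{"dx":0,"dy":0,"dz":0,"rx":0,"ry":0,"rz":0,"hand":0.05},{"dx":0,"dy":0,"dz":0,"rx":0,"ry":0,"rz":0,"hand":0.05},{"dx":0,"dy":0,"dz":0,"rx":0,"ry":0,"rz":0,"hand":0.05},{"dx":0,"dy":0,"dz":0,"rx":0,"ry":0,"rz":0,"hand":0.05},{"dx":0,"dy":0,"dz":0,"rx":0,"ry":0,"rz":0,"hand":0.05}]' 60
python3 - <<'E'
from h import *
i=cam('wrist');cv2.imwrite('pics/w3.png',i['bgr'])
E
```

```text
clock: 2.6
position: [0.4401, -0.1349, 0.0047]
ee_rot: [0.0, 0.999, 0.045, 0.0]
contact_force: [0.0, 0.5, 0.7]
width: 0.085
gripper_force: 0.0
clock: 3.1
position: [0.4402, -0.1342, 0.0062]
ee_rot: [0.0, 0.999, 0.045, 0.001]
contact_force: [-1.9, 2.3, 12.1]
width: 0.0601
gripper_force: 62.1
```

View pics/w3.png

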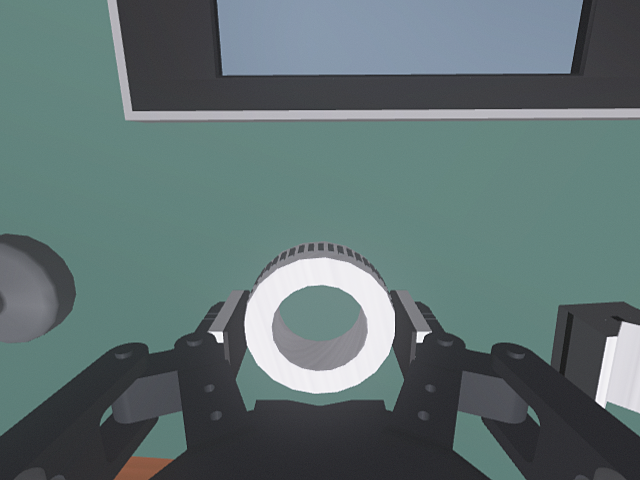

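The ring sits between the pads, centred at about (320,325) in the wrist view. Lifting it.

```bash
python3 -m pendant '[{"dx":0,"dy":0,"dz":-0.005,"rx":0,"ry":0,"rz":0,"hand":0.05},{"dx":0,"dy":0,"dz":-0.015,"rx":0,"ry":0,"rz":0,"hand":0.05},{"dx":0,"dy":0,"dz":-0.025,"rx":0,"ry":0,"rz":0,"hand":0.05},{"dx":0.01,"dy":0.002,"dz":-0.025,"rx":0,"ry":0,"rz":0,"hand":0.05},{"dx":0.025,"dy":0.005,"dz":-0.015,"rx":0,"ry":0,"rz":0,"hand":0.05},{"dx":0.03,"dy":0.01,"dz":-0.005,"rx":0,"ry":0,"rz":0,"hand":0.05},{"dx":0.03,"dy":0.01,"dz":0,"rx":0,"ry":0,"rz":0,"hand":0.05},{"dx":0.03,"dy":0.01,"dz":0,"rx":0,"ry":0,"rz":0,"hand":0.05},{"dx":0.03,"dy":0.01,"dz":0,"rx":0,"ry":0,"rz":0,"hand":0.05},{"dx":0.02,"dy":0.01,"dz":0,"rx":0,"ry":0,"rz":0,"hand":0.05},{"dx":0.01,"dy":0.008,"dz":0,"rx":0,"ry":0,"rz":0,"hand":0.05},{"dx":0,"dy":0,"dz":0,"rx":0,"ry":0,"rz":0,"hand":0.05}]'
python3 -m pendant '[{"dx":0,"dy":0,"dz":0,"rx":0,"ry":0,"rz":0,"hand":0.05},{"dx":0,"dy":0,"dz":0,"rx":0,"ry":0,"rz":0,"hand":0.05}]'
python3 - <<'E'
from h import *
delta(.643,-.1872,.015,-84.6)
i=cam('wrist');cv2.imwrite('pics/w4.png',i['bgr'])
o=np.array([.6116,-.147,0]);c,s=np.cos(np.radians(5.4)),np.sin(np.radians(5.4))
for x,y,z in [(-74,64,8),(-74,-64,8),(-32,64,8),(-32,-64,8),(89,99,14.5),(89,-99,14.5)]:
    print(np.round(proj(i,o+np.array([c*x-s*y,s*x+c*y,z])/1000)))
E
```

```text
clock: 4.15
position: [0.6326, -0.184, 0.0941]
ee_rot: [0.001, 0.999, 0.045, 0.001]
contact_force: [-0.2, -0.4, -3.3]
width: 0.0603
gripper_force: 66.1
clock: 4.32
position: [0.6279, -0.1816, 0.0939]
ee_rot: [-0.001, 0.999, 0.045, -0.001]
contact_force: [-0.3, -0.8, -3.7]
width: 0.06
gripper_force: 66.1
d mm [14.7  7.  78.8] rz -0.21 pos [ 627.9 -181.6   93.9] head -84.81 tilt [-0.0027  0.001 ]
[[189. 356.]]
[[356. 356.]]
[[183. 306.]]
[[357. 306.]]
[[ 99. 133.]]
[[421. 132.]]
```

View pics/w4.png

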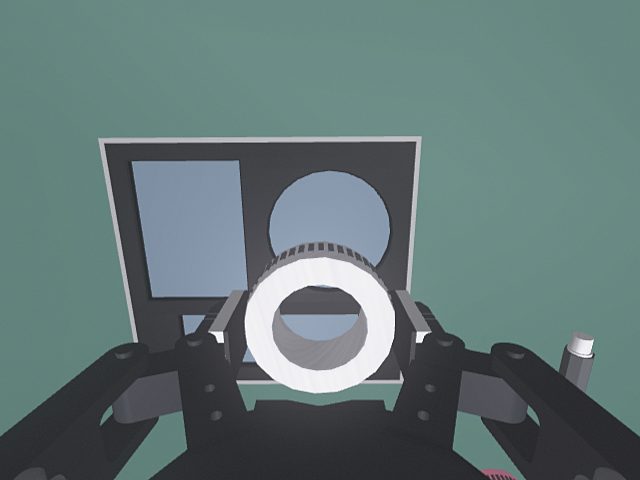

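Tray corners appear at (99,138) and (420,137) against predicted (99,133) and (421,132). That is about 3 mm in x, and the ring shows a similar camera bias in the hand. Relative error is about 1 mm against 10 mm clearance. Lowering over the round pocket.

```bash
python3 -m pendant '[{"dx":0.005,"dy":0.003,"dz":0.005,"rx":0,"ry":0,"rz":0,"hand":0.05},{"dx":0.006,"dy":0.003,"dz":0.015,"rx":0,"ry":0,"rz":0,"hand":0.05},{"dx":0.003,"dy":0.001,"dz":0.02,"rx":0,"ry":0,"rz":0,"hand":0.05},{"dx":0,"dy":0,"dz":0.015,"rx":0,"ry":0,"rz":0,"hand":0.05},{"dx":0,"dy":0,"dz":0.01,"rx":0,"ry":0,"rz":0,"hand":0.05},{"dx":0,"dy":0,"dz":0.006,"rx":0,"ry":0,"rz":0,"hand":0.05},{"dx":0,"dy":0,"dz":0.003,"rx":0,"ry":0,"rz":0,"hand":0.05},{"dx":0,"dy":0,"dz":0,"rx":0,"ry":0,"rz":0,"hand":0.05},{"dx":0,"dy":0,"dz":0,"rx":0,"ry":0,"rz":0,"hand":0.05}]'
python3 - <<'E'
from h import *
delta(.6425,-.1872,.0145,-84.6)
E
```

```text
clock: 5.12
position: [0.6447, -0.1882, 0.0207]
ee_rot: [0.0, 0.999, 0.045, 0.0]
contact_force: [-0.0, -0.7, -3.4]
width: 0.06
gripper_force: 66.1
d mm [-2.1 -1.2  6.2] rz -0.22 pos [ 644.7 -188.2   20.7] head -84.82 tilt [ 0.001  -0.0005]
```

```bash
python3 -m pendant '[{"dx":-0.002,"dy":-0.001,"dz":0.002,"rx":0,"ry":0,"rz":0,"hand":0.05},{"dx":0,"dy":0,"dz":0.0015,"rx":0,"ry":0,"rz":0,"hand":0.05},{"dx":0,"dy":0,"dz":0.001,"rx":0,"ry":0,"rz":0,"hand":0.05},{"dx":0,"dy":0,"dz":0,"rx":0,"ry":0,"rz":0,"hand":0.05},{"dx":0,"dy":0,"dz":0,"rx":0,"ry":0,"rz":0,"hand":0.05}]'
python3 -m pendant '[{"dx":0,"dy":0,"dz":0.001,"rx":0,"ry":0,"rz":0,"hand":0.05},{"dx":0,"dy":0,"dz":0,"rx":0,"ry":0,"rz":0,"hand":0.05}]'
python3 -m pendant '[{"dx":0,"dy":0,"dz":0.001,"rx":0,"ry":0,"rz":0,"hand":0.05},{"dx":0,"dy":0,"dz":0,"rx":0,"ry":0,"rz":0,"hand":0.05}]'
```

```text
clock: 5.53
position: [0.6422, -0.1873, 0.016]
ee_rot: [0.0, 0.999, 0.045, 0.0]
contact_force: [-0.0, -0.6, -3.0]
width: 0.0599
gripper_force: 66.2
clock: 5.7
position: [0.6422, -0.1873, 0.0148]
ee_rot: [0.0, 0.999, 0.045, 0.0]
contact_force: [0.5, 1.2, -4.0]
width: 0.0602
gripper_force: 66.2
clock: 5.87
position: [0.6423, -0.1873, 0.0144]
ee_rot: [0.0, 0.999, 0.045, 0.0]
contact_force: [-1.9, 0.2, 0.0]
width: 0.0599
gripper_force: 66.5
```

```bash
python3 -m pendant '[{"dx":0,"dy":0,"dz":0.0005,"rx":0,"ry":0,"rz":0,"hand":0.05},{"dx":0,"dy":0,"dz":0,"rx":0,"ry":0,"rz":0,"hand":0.066},{"dx":0,"dy":0,"dz":0,"rx":0,"ry":0,"rz":0,"hand":0.074},{"dx":0,"dy":0,"dz":0,"rx":0,"ry":0,"rz":0,"hand":0.08},{"dx":0,"dy":0,"dz":0,"rx":0,"ry":0,"rz":0,"hand":0.08},{"dx":0,"dy":0,"dz":-0.01,"rx":0,"ry":0,"rz":0,"hand":0.08},{"dx":0,"dy":0,"dz":-0.02,"rx":0,"ry":0,"rz":0,"hand":0.08},{"dx":0,"dy":0,"dz":-0.03,"rx":0,"ry":0,"rz":0,"hand":0.08},{"dx":-0.01,"dy":0.015,"dz":-0.03,"rx":0,"ry":0,"rz":0,"hand":0.08},{"dx":-0.02,"dy":0.025,"dz":-0.03,"rx":0,"ry":0,"rz":0,"hand":0.06},{"dx":-0.02,"dy":0.03,"dz":-0.01,"rx":0,"ry":0,"rz":0,"hand":0.06},{"dx":-0.02,"dy":0.03,"dz":0,"rx":0,"ry":0,"rz":0,"hand":0.06}]'
python3 - <<'E'
from h import *
delta(.5264,-.3855,.15,-84.9)
E
```

```text
clock: 6.87
position: [0.5841, -0.2936, 0.1471]
ee_rot: [0.003, 0.999, 0.046, 0.004]
contact_force: [-0.0, -0.4, 0.4]
width: 0.0598
gripper_force: 0.0
d mm [-65.9  86.2  -2.9] rz 0.19 pos [ 584.1 -293.6  147.1] head -84.71 tilt [ 0.0076 -0.005 ]
```

```bash
python3 -m pendant '[{"dx":-0.018,"dy":0.022,"dz":0,"rx":0,"ry":0,"rz":0,"hand":0.05},{"dx":-0.014,"dy":0.02,"dz":0,"rx":0,"ry":0,"rz":0,"hand":0.045},{"dx":-0.01,"dy":0.015,"dz":0,"rx":0,"ry":0,"rz":0,"hand":0.045},{"dx":-0.005,"dy":0.008,"dz":0,"rx":0,"ry":0,"rz":0,"hand":0.045},{"dx":0,"dy":0,"dz":0,"rx":0,"ry":0,"rz":0,"hand":0.045},{"dx":0,"dy":0,"dz":0,"rx":0,"ry":0,"rz":0,"hand":0.045}]'
python3 - <<'E'
from h import *
i=cam('wrist');cv2.imwrite('pics/w5.png',i['bgr'])
delta(.5264,-.3855,.15,-84.9)
print(proj(i,[[.5294,-.3855,.009],[.5294+.053*.996,-.3855+.053*.09,.009],[.5294-.053*.996,-.3855-.053*.09,.009]]))
E
```

```text
clock: 7.37
position: [0.5416, -0.3605, 0.1421]
ee_rot: [-0.0, 0.999, 0.045, 0.0]
contact_force: [-0.6, 0.2, -0.6]
width: 0.0452
gripper_force: 0.0
d mm [-17.8  24.1  -8. ] rz 0.09 pos [ 541.9 -359.9  142. ] head -84.81 tilt [0.0006 0.0006]
[[347.16541369 247.78324687]
 [348.58555981 184.09962481]
 [345.8812093  305.37083298]]
```

View pics/w5.png

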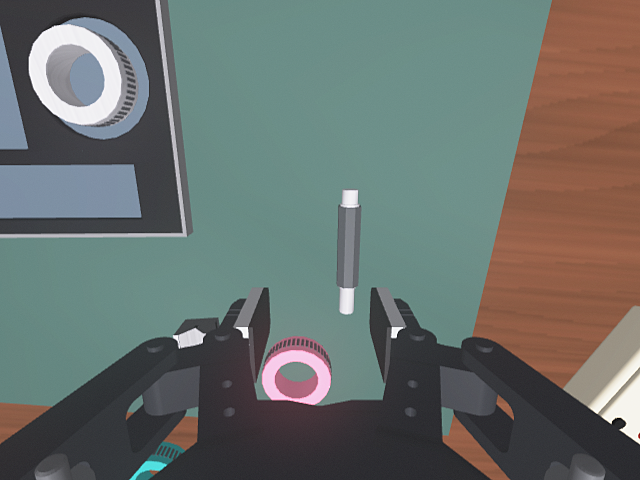

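In the wrist view the plug runs from (350,190) to (347,313), handle rows 205–288, with the short stub on the far side. It sits about 2–3 mm nearer than the top view gave. The large ring looks flat in its pocket.

```bash
python3 -m pendant '[{"dx":-0.007,"dy":0.013,"dz":0.015,"rx":0,"ry":0,"rz":0,"hand":0.045},{"dx":-0.006,"dy":0.011,"dz":0.03,"rx":0,"ry":0,"rz":0,"hand":0.045},{"dx":0,"dy":0,"dz":0.03,"rx":0,"ry":0,"rz":0,"hand":0.045},{"dx":0,"dy":0,"dz":0.025,"rx":0,"ry":0,"rz":0,"hand":0.045},{"dx":0,"dy":0,"dz":0.012,"rx":0,"ry":0,"rz":0,"hand":0.045},{"dx":0,"dy":0,"dz":0.006,"rx":0,"ry":0,"rz":0,"hand":0.045},{"dx":0,"dy":0,"dz":0,"rx":0,"ry":0,"rz":0,"hand":0.045},{"dx":0,"dy":0,"dz":0,"rx":0,"ry":0,"rz":0,"hand":0.045}]'
python3 - <<'E'
from h import *
i=cam('wrist');cv2.imwrite('pics/w6.png',i['bgr'])
delta(.531,-.3853,.0075,-84.9)
E
```

```text
clock: 8.08
position: [0.5318, -0.3858, 0.0248]
ee_rot: [0.001, 0.999, 0.046, 0.001]
contact_force: [1.0, 0.0, 0.2]
width: 0.0451
gripper_force: 0.0
d mm [-1.  -1.1 17.9] rz 0.12 pos [ 532.  -386.3   25.4] head -84.78 tilt [ 0.0024 -0.0021]
```

View pics/w6.png

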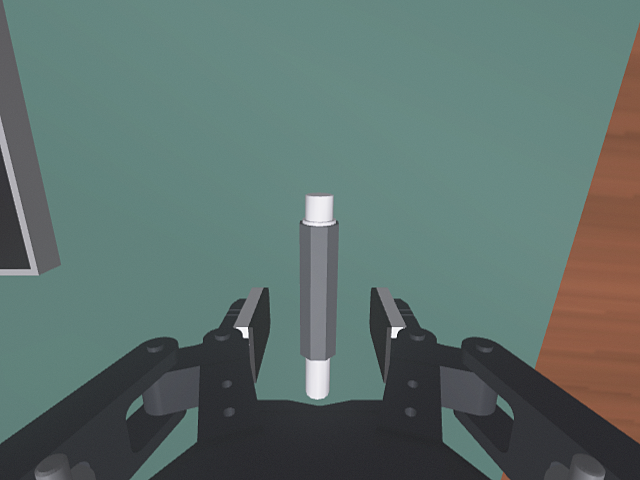

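The plug handle is centred between the pads (column 319, rows 222–358) and parallel to them. Closing on it.

```bash
python3 -m pendant '[{"dx":-0.0005,"dy":-0.001,"dz":0.008,"rx":0,"ry":0,"rz":0,"hand":0.045},{"dx":0,"dy":0,"dz":0.006,"rx":0,"ry":0,"rz":0,"hand":0.045},{"dx":0,"dy":0,"dz":0.0035,"rx":0,"ry":0,"rz":0,"hand":0.045},{"dx":0,"dy":0,"dz":0,"rx":0,"ry":0,"rz":0,"hand":0.045},{"dx":0,"dy":0,"dz":0,"rx":0,"ry":0,"rz":0,"hand":0.01},{"dx":0,"dy":0,"dz":0,"rx":0,"ry":0,"rz":0,"hand":0.01},{"dx":0,"dy":0,"dz":0,"rx":0,"ry":0,"rz":0,"hand":0.01},{"dx":0,"dy":0,"dz":0,"rx":0,"ry":0,"rz":0,"hand":0.01},{"dx":0,"dy":0,"dz":0,"rx":0,"ry":0,"rz":0,"hand":0.01},{"dx":0,"dy":0,"dz":0,"rx":0,"ry":0,"rz":0,"hand":0.01}]' 60
python3 -m pendant '[{"dx":0,"dy":0,"dz":-0.005,"rx":0,"ry":0,"rz":0,"hand":0.01},{"dx":0,"dy":0,"dz":-0.015,"rx":0,"ry":0,"rz":0,"hand":0.01},{"dx":0,"dy":0,"dz":-0.025,"rx":0,"ry":0,"rz":0,"hand":0.01},{"dx":0,"dy":0,"dz":-0.025,"rx":0,"ry":0,"rz":0,"hand":0.01},{"dx":0,"dy":0,"dz":-0.02,"rx":0,"ry":0,"rz":0,"hand":0.01},{"dx":0,"dy":0,"dz":-0.01,"rx":0,"ry":0,"rz":0,"hand":0.01},{"dx":0,"dy":0,"dz":0,"rx":0,"ry":0,"rz":0,"hand":0.01}]'
python3 - <<'E'
from h import *
i=cam('wrist');cv2.imwrite('pics/w7.png',i['bgr'])
delta(.5577,-.152,.12,5.4)
E
```

```text
clock: 8.97
position: [0.5303, -0.3852, 0.0067]
ee_rot: [0.0, 0.999, 0.045, 0.0]
contact_force: [-0.2, -1.6, 2.8]
width: 0.0163
gripper_force: 59.9
clock: 9.55
position: [0.5312, -0.3859, 0.109]
ee_rot: [0.002, 0.999, 0.045, 0.002]
contact_force: [0.6, -0.2, -2.4]
width: 0.0162
gripper_force: 59.5
d mm [  48.3 -229.7  -13.2] rz 89.78 pos [ 530.4 -385.1  107.1] head -84.82 tilt [ 0.0014 -0.0012]
```

View pics/w7.png

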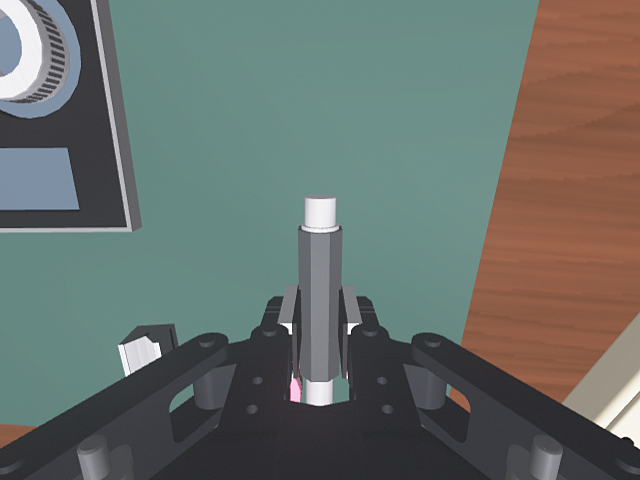

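The plug is held level and square. I'm carrying it over the long pocket, turning 90° there.

```bash
python3 -m pendant '[{"dx":0.002,"dy":-0.01,"dz":0,"rx":0,"ry":0,"rz":0,"hand":0.01},{"dx":0.004,"dy":-0.02,"dz":0,"rx":0,"ry":0,"rz":0,"hand":0.01},{"dx":0.006,"dy":-0.028,"dz":0,"rx":0,"ry":0,"rz":0,"hand":0.01},{"dx":0.006,"dy":-0.03,"dz":0,"rx":0,"ry":0,"rz":0,"hand":0.01},{"dx":0.006,"dy":-0.03,"dz":0,"rx":0,"ry":0,"rz":0,"hand":0.01},{"dx":0.006,"dy":-0.03,"dz":0,"rx":0,"ry":0,"rz":0,"hand":0.01},{"dx":0.006,"dy":-0.03,"dz":0,"rx":0,"ry":0,"rz":0,"hand":0.01},{"dx":0.006,"dy":-0.028,"dz":0,"rx":0,"ry":0,"rz":0,"hand":0.01},{"dx":0.004,"dy":-0.016,"dz":0,"rx":0,"ry":0,"rz":0,"hand":0.01},{"dx":0.003,"dy":-0.01,"dz":0,"rx":0,"ry":0,"rz":-2,"hand":0.01},{"dx":0,"dy":0,"dz":0,"rx":0,"ry":0,"rz":-5,"hand":0.01},{"dx":0,"dy":0,"dz":0,"rx":0,"ry":0,"rz":-7,"hand":0.01}]'
python3 -m pendant '[{"dx":0,"dy":0,"dz":0,"rx":0,"ry":0,"rz":-7,"hand":0.01},{"dx":0,"dy":0,"dz":0,"rx":0,"ry":0,"rz":-7,"hand":0.01},{"dx":0,"dy":0,"dz":0,"rx":0,"ry":0,"rz":-7,"hand":0.01},{"dx":0,"dy":0,"dz":0,"rx":0,"ry":0,"rz":-7,"hand":0.01},{"dx":0,"dy":0,"dz":0,"rx":0,"ry":0,"rz":-7,"hand":0.01},{"dx":0,"dy":0,"dz":0,"rx":0,"ry":0,"rz":-7,"hand":0.01},{"dx":0,"dy":0,"dz":0,"rx":0,"ry":0,"rz":-7,"hand":0.01},{"dx":0,"dy":0,"dz":0,"rx":0,"ry":0,"rz":-7,"hand":0.01},{"dx":0,"dy":0,"dz":0,"rx":0,"ry":0,"rz":-7,"hand":0.01},{"dx":0,"dy":0,"dz":0,"rx":0,"ry":0,"rz":-7,"hand":0.01},{"dx":0,"dy":0,"dz":0,"rx":0,"ry":0,"rz":-4,"hand":0.01},{"dx":0,"dy":0,"dz":0,"rx":0,"ry":0,"rz":-2,"hand":0.01}]'
python3 -m pendant '[{"dx":0,"dy":0,"dz":0,"rx":0,"ry":0,"rz":0,"hand":0.01},{"dx":0,"dy":0,"dz":0,"rx":0,"ry":0,"rz":0,"hand":0.01}]'
python3 - <<'E'
from h import *
i=cam('wrist');cv2.imwrite('pics/w8.png',i['bgr'])
delta(.5584,-.1495,.0215,5.4)
o=np.array([.6116,-.147,0]);c,s=np.cos(np.radians(5.4)),np.sin(np.radians(5.4))
for x,y,z in [(-74,64,14),(-32,64,14),(-74,-64,14)]:
    print(np.round(proj(i,o+np.array([c*x-s*y,s*x+c*y,z])/1000)))
E
```

```text
clock: 10.6
position: [0.5571, -0.148, 0.1048]
ee_rot: [-0.001, 0.985, 0.171, -0.001]
contact_force: [0.4, -0.3, -1.4]
width: 0.0159
gripper_force: 59.5
clock: 11.6
position: [0.557, -0.1493, 0.1048]
ee_rot: [-0.001, 0.673, 0.74, -0.001]
contact_force: [-0.0, 0.6, -1.5]
width: 0.0161
gripper_force: 59.5
clock: 11.77
position: [0.5572, -0.1493, 0.1052]
ee_rot: [-0.001, 0.675, 0.738, -0.0]
contact_force: [0.8, 0.2, -1.4]
width: 0.0159
gripper_force: 59.5
d mm [-0.3  1.2 83.9] rz -0.25 pos [ 557.3 -149.3  105.4] head 5.15 tilt [-0.0015  0.0004]
[[291. 157.]]
[[355. 157.]]
[[296. 330.]]
```

View pics/w8.png

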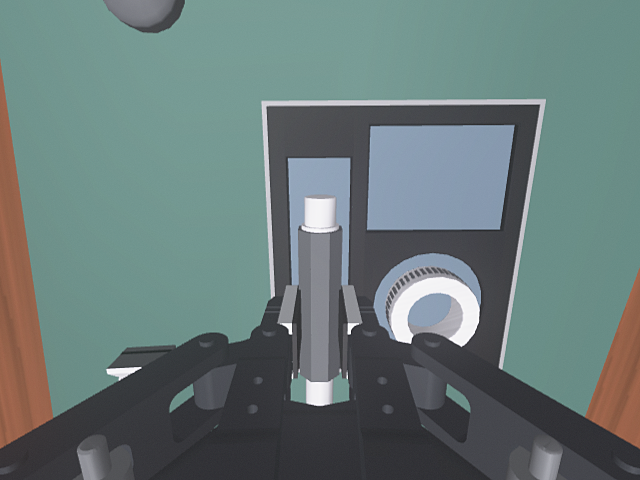

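The pocket spans columns 288–352 in this view and the plug is at column 320, so they are already centred. Lowering.

```bash
python3 -m pendant '[{"dx":0,"dy":0,"dz":0.01,"rx":0,"ry":0,"rz":0,"hand":0.01},{"dx":0,"dy":0,"dz":0.02,"rx":0,"ry":0,"rz":0,"hand":0.01},{"dx":0,"dy":0,"dz":0.025,"rx":0,"ry":0,"rz":0,"hand":0.01},{"dx":0,"dy":0,"dz":0.015,"rx":0,"ry":0,"rz":0,"hand":0.01},{"dx":0,"dy":0,"dz":0.008,"rx":0,"ry":0,"rz":0,"hand":0.01},{"dx":0,"dy":0,"dz":0.005,"rx":0,"ry":0,"rz":0,"hand":0.01},{"dx":0,"dy":0,"dz":0.003,"rx":0,"ry":0,"rz":0,"hand":0.01},{"dx":0,"dy":0,"dz":0.001,"rx":0,"ry":0,"rz":0,"hand":0.01},{"dx":0,"dy":0,"dz":0,"rx":0,"ry":0,"rz":0,"hand":0.01},{"dx":0,"dy":0,"dz":0,"rx":0,"ry":0,"rz":0,"hand":0.01}]'
python3 -m pendant '[{"dx":0,"dy":0,"dz":0.001,"rx":0,"ry":0,"rz":0,"hand":0.01},{"dx":0,"dy":0,"dz":0,"rx":0,"ry":0,"rz":0,"hand":0.01}]'
python3 -m pendant '[{"dx":0,"dy":0,"dz":0.001,"rx":0,"ry":0,"rz":0,"hand":0.01},{"dx":0,"dy":0,"dz":0,"rx":0,"ry":0,"rz":0,"hand":0.01}]'
```

```text
clock: 12.65
position: [0.5586, -0.1497, 0.0201]
ee_rot: [0.001, 0.674, 0.738, 0.0]
contact_force: [0.3, 0.4, -1.1]
width: 0.0162
gripper_force: 59.5
clock: 12.82
position: [0.5582, -0.1495, 0.0188]
ee_rot: [0.001, 0.674, 0.738, 0.0]
contact_force: [0.3, 0.5, -1.3]
width: 0.0161
gripper_force: 59.5
clock: 12.98
position: [0.5579, -0.1494, 0.0174]
ee_rot: [0.0, 0.674, 0.738, -0.0]
contact_force: [0.3, 0.3, -1.9]
width: 0.0162
gripper_force: 59.5
```

```bash
python3 -m pendant '[{"dx":0,"dy":0,"dz":0.001,"rx":0,"ry":0,"rz":0,"hand":0.01},{"dx":0,"dy":0,"dz":0,"rx":0,"ry":0,"rz":0,"hand":0.01}]'
python3 -m pendant '[{"dx":0,"dy":0,"dz":0.001,"rx":0,"ry":0,"rz":0,"hand":0.01},{"dx":0,"dy":0,"dz":0,"rx":0,"ry":0,"rz":0,"hand":0.01}]'
python3 -m pendant '[{"dx":0,"dy":0,"dz":0.0005,"rx":0,"ry":0,"rz":0,"hand":0.01},{"dx":0,"dy":0,"dz":0,"rx":0,"ry":0,"rz":0,"hand":0.01}]'
```

```text
clock: 13.15
position: [0.5578, -0.1494, 0.0162]
ee_rot: [-0.0, 0.674, 0.738, -0.0]
contact_force: [-0.4, -0.1, -1.6]
width: 0.0163
gripper_force: 59.5
clock: 13.32
position: [0.5578, -0.1494, 0.0151]
ee_rot: [-0.0, 0.674, 0.738, -0.0]
contact_force: [0.6, 0.6, -1.6]
width: 0.0164
gripper_force: 59.5
clock: 13.48
position: [0.5579, -0.1494, 0.0148]
ee_rot: [0.0, 0.674, 0.738, -0.0]
contact_force: [-0.7, 0.7, -1.7]
width: 0.0159
gripper_force: 59.5
```

```bash
python3 -m pendant '[{"dx":0,"dy":0,"dz":0.0005,"rx":0,"ry":0,"rz":0,"hand":0.01},{"dx":0,"dy":0,"dz":0,"rx":0,"ry":0,"rz":0,"hand":0.01}]'
python3 -m pendant '[{"dx":0,"dy":0,"dz":0.0005,"rx":0,"ry":0,"rz":0,"hand":0.01},{"dx":0,"dy":0,"dz":0,"rx":0,"ry":0,"rz":0,"hand":0.01}]'
```

```text
clock: 13.65
position: [0.5579, -0.1495, 0.0147]
ee_rot: [0.0, 0.674, 0.738, 0.0]
contact_force: [-1.5, -0.5, 2.5]
width: 0.0159
gripper_force: 60.0
clock: 13.82
position: [0.5579, -0.1495, 0.0147]
ee_rot: [0.0, 0.674, 0.738, 0.0]
contact_force: [-1.3, -0.2, 6.4]
width: 0.0157
gripper_force: 60.4
```

```bash
python3 -m pendant '[{"dx":0,"dy":0,"dz":0,"rx":0,"ry":0,"rz":0,"hand":0.022},{"dx":0,"dy":0,"dz":0,"rx":0,"ry":0,"rz":0,"hand":0.03},{"dx":0,"dy":0,"dz":0,"rx":0,"ry":0,"rz":0,"hand":0.04},{"dx":0,"dy":0,"dz":-0.006,"rx":0,"ry":0,"rz":0,"hand":0.04},{"dx":0,"dy":0,"dz":-0.02,"rx":0,"ry":0,"rz":0,"hand":0.04},{"dx":0,"dy":0,"dz":-0.03,"rx":0,"ry":0,"rz":0,"hand":0.05},{"dx":0.005,"dy":0,"dz":-0.03,"rx":0,"ry":0,"rz":0,"hand":0.06},{"dx":0.015,"dy":-0.003,"dz":-0.03,"rx":0,"ry":0,"rz":0,"hand":0.07},{"dx":0.025,"dy":-0.006,"dz":-0.02,"rx":0,"ry":0,"rz":0,"hand":0.08},{"dx":0.034,"dy":-0.006,"dz":0,"rx":0,"ry":0,"rz":0,"hand":0.08},{"dx":0.034,"dy":-0.006,"dz":0,"rx":0,"ry":0,"rz":0,"hand":0.08},{"dx":0.034,"dy":-0.006,"dz":0,"rx":0,"ry":0,"rz":0,"hand":0.08}]'
python3 -m pendant '[{"dx":0.034,"dy":-0.006,"dz":0,"rx":0,"ry":0,"rz":0,"hand":0.08},{"dx":0.034,"dy":-0.006,"dz":0,"rx":0,"ry":0,"rz":0,"hand":0.08},{"dx":0.034,"dy":-0.007,"dz":0,"rx":0,"ry":0,"rz":0,"hand":0.08},{"dx":0.034,"dy":-0.007,"dz":0,"rx":0,"ry":0,"rz":0,"hand":0.08},{"dx":0.034,"dy":-0.007,"dz":0,"rx":0,"ry":0,"rz":0,"hand":0.08},{"dx":0.034,"dy":-0.007,"dz":0,"rx":0,"ry":0,"rz":0,"hand":0.08},{"dx":0.034,"dy":-0.007,"dz":0,"rx":0,"ry":0,"rz":0,"hand":0.08},{"dx":0.02,"dy":-0.004,"dz":0,"rx":0,"ry":0,"rz":0,"hand":0.08},{"dx":0.01,"dy":-0.002,"dz":0,"rx":0,"ry":0,"rz":2,"hand":0.08},{"dx":0,"dy":0,"dz":0,"rx":0,"ry":0,"rz":5,"hand":0.08},{"dx":0,"dy":0,"dz":0,"rx":0,"ry":0,"rz":7,"hand":0.08},{"dx":0,"dy":0,"dz":0,"rx":0,"ry":0,"rz":7,"hand":0.08}]'
python3 -m pendant '[{"dx":0,"dy":0,"dz":0,"rx":0,"ry":0,"rz":7,"hand":0.08},{"dx":0,"dy":0,"dz":0,"rx":0,"ry":0,"rz":7,"hand":0.08},{"dx":0,"dy":0,"dz":0,"rx":0,"ry":0,"rz":7,"hand":0.08},{"dx":0,"dy":0,"dz":0,"rx":0,"ry":0,"rz":7,"hand":0.08},{"dx":0,"dy":0,"dz":0,"rx":0,"ry":0,"rz":7,"hand":0.08},{"dx":0,"dy":0,"dz":0,"rx":0,"ry":0,"rz":7,"hand":0.08},{"dx":0,"dy":0,"dz":0,"rx":0,"ry":0,"rz":7,"hand":0.08},{"dx":0,"dy":0,"dz":0,"rx":0,"ry":0,"rz":7,"hand":0.08},{"dx":0,"dy":0,"dz":0,"rx":0,"ry":0,"rz":5,"hand":0.08},{"dx":0,"dy":0,"dz":0,"rx":0,"ry":0,"rz":2,"hand":0.08},{"dx":0,"dy":0,"dz":0,"rx":0,"ry":0,"rz":0,"hand":0.08},{"dx":0,"dy":0,"dz":0,"rx":0,"ry":0,"rz":0,"hand":0.08}]'
python3 - <<'E'
from h import *
delta(.438,.269,.1,-79)
i=cam('wrist'); f=i['bgr'].astype(int)
m=((f.min(2)>150)).astype(np.uint8);m=cv2.morphologyEx(m,cv2.MORPH_CLOSE,np.ones((15,15)))
cs,_=cv2.findContours(m,cv2.RETR_EXTERNAL,cv2.CHAIN_APPROX_NONE)
for c in cs:
    if cv2.contourArea(c)<1000: continue
    r=rect(i,c,.025);print(cv2.boundingRect(c),np.round(r[0],1),np.round(r[1],1),round(r[2],1))
cv2.imwrite('pics/w9.png',i['bgr'])
E
```

```text
clock: 14.82
position: [0.518, -0.0042, 0.1507]
ee_rot: [0.001, 0.675, 0.738, 0.001]
contact_force: [0.5, 0.1, -0.2]
width: 0.0802
gripper_force: 0.0
clock: 15.82
position: [0.4408, 0.2576, 0.1499]
ee_rot: [-0.0, 0.799, 0.601, 0.001]
contact_force: [-0.6, -0.6, -0.7]
width: 0.0798
gripper_force: 0.0
clock: 16.82
position: [0.441, 0.2569, 0.1499]
ee_rot: [-0.0, 0.995, 0.098, 0.0]
contact_force: [0.4, 0.4, -0.1]
width: 0.0798
gripper_force: 0.0
d mm [ -0.6 -12.4  49.9] rz 0.24 pos [441.  256.9 149.9] head -78.76 tilt [0.0005 0.0005]
(432, 242, 53, 50) [435.3 138.3] [42.2 42.1] 51.4
(271, 191, 65, 91) [435.1 268.3] [75.1 50. ] 11.2
(90, 26, 97, 110) [524.4 404.6] [66.7 51.9] 20.6
(382, 0, 258, 124) [588.1 145.5] [ 49.3 181.9] 0.9
```

View pics/w9.png

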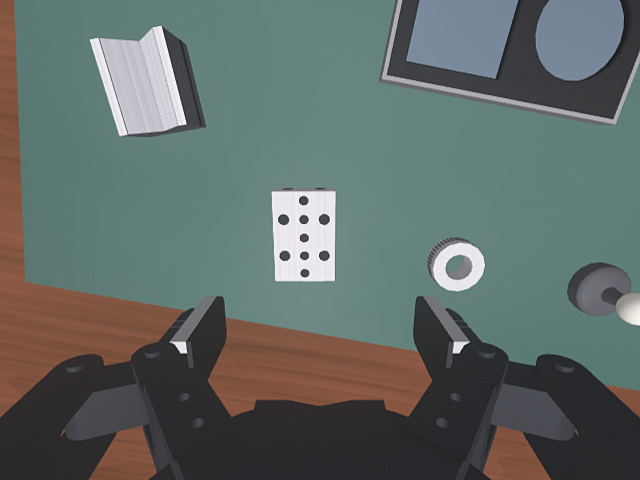

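The riser is clear: centre (305,236) px, which gives (435,268) mm at yaw 11.2°. The small ring is at (457,266) px and the V-block at (150,85) px. Descending on the riser.

```bash
python3 -m pendant '[{"dx":-0.001,"dy":-0.006,"dz":0.015,"rx":0,"ry":0,"rz":0,"hand":0.08},{"dx":-0.001,"dy":-0.006,"dz":0.03,"rx":0,"ry":0,"rz":0,"hand":0.08},{"dx":0,"dy":0,"dz":0.03,"rx":0,"ry":0,"rz":0,"hand":0.08},{"dx":0,"dy":0,"dz":0.03,"rx":0,"ry":0,"rz":0,"hand":0.08},{"dx":0,"dy":0,"dz":0.02,"rx":0,"ry":0,"rz":0,"hand":0.08},{"dx":0,"dy":0,"dz":0.012,"rx":0,"ry":0,"rz":0,"hand":0.08},{"dx":0,"dy":0,"dz":0.006,"rx":0,"ry":0,"rz":0,"hand":0.08},{"dx":0,"dy":0,"dz":0,"rx":0,"ry":0,"rz":0,"hand":0.08},{"dx":0,"dy":0,"dz":0,"rx":0,"ry":0,"rz":0,"hand":0.08}]' 80
python3 - <<'E'
from h import *
delta(.437,.2683,.006,-78.8)
E
```

```text
clock: 17.62
position: [0.4369, 0.2682, 0.0071]
ee_rot: [-0.0, 0.995, 0.098, 0.0]
contact_force: [0.1, 0.4, -0.5]
width: 0.0797
gripper_force: 0.0
d mm [ 0.1 -0.   1.1] rz -0.0 pos [436.9 268.2   7.1] head -78.8 tilt [0.0005 0.0002]
```

```bash
python3 -m pendant '[{"dx":0,"dy":0,"dz":0.0005,"rx":0,"ry":0,"rz":0,"hand":0.04},{"dx":0,"dy":0,"dz":0,"rx":0,"ry":0,"rz":0,"hand":0.04},{"dx":0,"dy":0,"dz":0,"rx":0,"ry":0,"rz":0,"hand":0.04},{"dx":0,"dy":0,"dz":0,"rx":0,"ry":0,"rz":0,"hand":0.04},{"dx":0,"dy":0,"dz":0,"rx":0,"ry":0,"rz":0,"hand":0.04},{"dx":0,"dy":0,"dz":0,"rx":0,"ry":0,"rz":0,"hand":0.04},{"dx":0,"dy":0,"dz":0,"rx":0,"ry":0,"rz":0,"hand":0.04}]'
python3 -m pendant '[{"dx":0,"dy":0,"dz":-0.005,"rx":0,"ry":0,"rz":0,"hand":0.04},{"dx":0,"dy":0,"dz":-0.015,"rx":0,"ry":0,"rz":0,"hand":0.04},{"dx":0,"dy":0,"dz":-0.025,"rx":0,"ry":0,"rz":0,"hand":0.04},{"dx":0,"dy":0,"dz":-0.03,"rx":0,"ry":0,"rz":0,"hand":0.04},{"dx":0,"dy":0,"dz":-0.025,"rx":0,"ry":0,"rz":0,"hand":0.04},{"dx":0,"dy":0,"dz":-0.015,"rx":0,"ry":0,"rz":2,"hand":0.04},{"dx":0,"dy":0,"dz":0,"rx":0,"ry":0,"rz":3,"hand":0.04},{"dx":0,"dy":0,"dz":0,"rx":0,"ry":0,"rz":0.8,"hand":0.04},{"dx":0,"dy":0,"dz":0,"rx":0,"ry":0,"rz":0,"hand":0.04},{"dx":0,"dy":0,"dz":0,"rx":0,"ry":0,"rz":0,"hand":0.04}]'
python3 - <<'E'
from h import *
delta(.634,-.0957,.025,-84.6)
E
```

```text
clock: 18.2
position: [0.4372, 0.2687, 0.0078]
ee_rot: [-0.001, 0.995, 0.097, 0.001]
contact_force: [-1.3, 1.3, 5.3]
width: 0.0483
gripper_force: 84.5
clock: 19.03
position: [0.4353, 0.2675, 0.1203]
ee_rot: [0.001, 0.999, 0.047, -0.001]
contact_force: [0.1, -0.6, -5.8]
width: 0.0482
gripper_force: 84.3
d mm [163.6 380.3  95.3] rz 0.04 pos [435.3 267.5 120.3] head -84.56 tilt [-0.0024 -0.0012]
```

```bash
python3 -m pendant '[{"dx":0.004,"dy":0.008,"dz":0,"rx":0,"ry":0,"rz":0,"hand":0.04},{"dx":0.008,"dy":0.016,"dz":0,"rx":0,"ry":0,"rz":0,"hand":0.04},{"dx":0.012,"dy":0.026,"dz":0,"rx":0,"ry":0,"rz":0,"hand":0.04},{"dx":0.014,"dy":0.034,"dz":0,"rx":0,"ry":0,"rz":0,"hand":0.04},{"dx":0.014,"dy":0.034,"dz":0,"rx":0,"ry":0,"rz":0,"hand":0.04},{"dx":0.014,"dy":0.034,"dz":0,"rx":0,"ry":0,"rz":0,"hand":0.04},{"dx":0.014,"dy":0.034,"dz":0,"rx":0,"ry":0,"rz":0,"hand":0.04},{"dx":0.014,"dy":0.034,"dz":0,"rx":0,"ry":0,"rz":0,"hand":0.04},{"dx":0.014,"dy":0.034,"dz":0,"rx":0,"ry":0,"rz":0,"hand":0.04},{"dx":0.014,"dy":0.034,"dz":0,"rx":0,"ry":0,"rz":0,"hand":0.04},{"dx":0.014,"dy":0.034,"dz":0,"rx":0,"ry":0,"rz":0,"hand":0.04},{"dx":0.012,"dy":0.026,"dz":0,"rx":0,"ry":0,"rz":0,"hand":0.04}]'
python3 -m pendant '[{"dx":0.008,"dy":0.018,"dz":0,"rx":0,"ry":0,"rz":0,"hand":0.04},{"dx":0.005,"dy":0.01,"dz":0,"rx":0,"ry":0,"rz":0,"hand":0.04},{"dx":0.002,"dy":0.004,"dz":0.005,"rx":0,"ry":0,"rz":0,"hand":0.04},{"dx":0,"dy":0,"dz":0.01,"rx":0,"ry":0,"rz":0,"hand":0.04},{"dx":0,"dy":0,"dz":0.015,"rx":0,"ry":0,"rz":0,"hand":0.04},{"dx":0,"dy":0,"dz":0.01,"rx":0,"ry":0,"rz":0,"hand":0.04},{"dx":0,"dy":0,"dz":0,"rx":0,"ry":0,"rz":0,"hand":0.04},{"dx":0,"dy":0,"dz":0,"rx":0,"ry":0,"rz":0,"hand":0.04},{"dx":0,"dy":0,"dz":0,"rx":0,"ry":0,"rz":0,"hand":0.04}]'
python3 - <<'E'
from h import *
delta(.634,-.0957,.025,-84.6)
i=cam('wrist');cv2.imwrite('pics/w10.png',i['bgr'])
E
```

```text
clock: 20.03
position: [0.6171, -0.0685, 0.1202]
ee_rot: [0.001, 0.999, 0.047, -0.001]
contact_force: [0.5, 1.0, -5.6]
width: 0.0482
gripper_force: 84.2
clock: 20.78
position: [0.6344, -0.0942, 0.0816]
ee_rot: [0.0, 0.999, 0.047, 0.0]
contact_force: [0.4, -0.0, -5.4]
width: 0.0482
gripper_force: 84.1
d mm [-0.6  1.4 56.6] rz 0.04 pos [634.4 -94.2  81.6] head -84.56 tilt [ 0.0003 -0.    ]
```

View pics/w10.png

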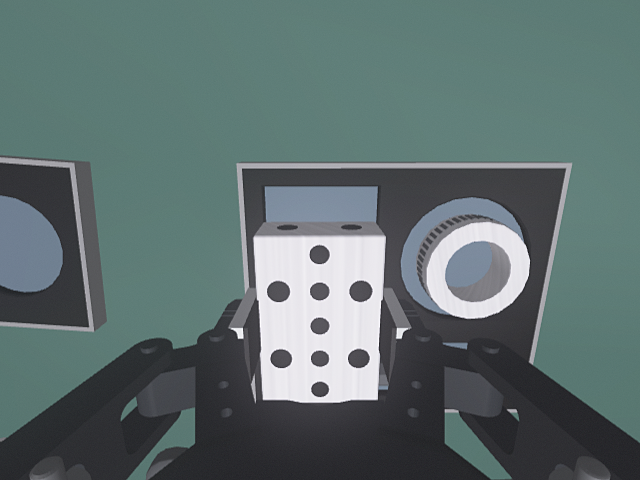

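The pocket (columns 264–378) is centred under the riser (centre column 320). Lowering.

```bash
python3 -m pendant '[{"dx":0,"dy":0.001,"dz":0.008,"rx":0,"ry":0,"rz":0,"hand":0.04},{"dx":-0.0005,"dy":0,"dz":0.015,"rx":0,"ry":0,"rz":0,"hand":0.04},{"dx":0,"dy":0,"dz":0.015,"rx":0,"ry":0,"rz":0,"hand":0.04},{"dx":0,"dy":0,"dz":0.012,"rx":0,"ry":0,"rz":0,"hand":0.04},{"dx":0,"dy":0,"dz":0.008,"rx":0,"ry":0,"rz":0,"hand":0.04},{"dx":0,"dy":0,"dz":0.004,"rx":0,"ry":0,"rz":0,"hand":0.04},{"dx":0,"dy":0,"dz":0.001,"rx":0,"ry":0,"rz":0,"hand":0.04},{"dx":0,"dy":0,"dz":0,"rx":0,"ry":0,"rz":0,"hand":0.04},{"dx":0,"dy":0,"dz":0,"rx":0,"ry":0,"rz":0,"hand":0.04}]'
python3 -m pendant '[{"dx":0,"dy":0,"dz":0.001,"rx":0,"ry":0,"rz":0,"hand":0.04},{"dx":0,"dy":0,"dz":0,"rx":0,"ry":0,"rz":0,"hand":0.04}]'
python3 -m pendant '[{"dx":0,"dy":0,"dz":0.001,"rx":0,"ry":0,"rz":0,"hand":0.04},{"dx":0,"dy":0,"dz":0,"rx":0,"ry":0,"rz":0,"hand":0.04}]'
```

```text
clock: 21.58
position: [0.6347, -0.0962, 0.019]
ee_rot: [0.0, 0.999, 0.047, 0.001]
contact_force: [0.8, 1.0, -4.9]
width: 0.0481
gripper_force: 84.2
clock: 21.75
position: [0.6344, -0.0962, 0.0179]
ee_rot: [0.0, 0.999, 0.047, 0.001]
contact_force: [0.1, 0.4, -6.4]
width: 0.0482
gripper_force: 84.2
clock: 21.92
position: [0.634, -0.0961, 0.0164]
ee_rot: [0.0, 0.999, 0.047, 0.0]
contact_force: [-0.7, 0.4, -6.1]
width: 0.0484
gripper_force: 84.2
```

```bash
python3 -m pendant '[{"dx":0,"dy":0,"dz":0.0007,"rx":0,"ry":0,"rz":0,"hand":0.04},{"dx":0,"dy":0,"dz":0,"rx":0,"ry":0,"rz":0,"hand":0.04}]'
python3 -m pendant '[{"dx":0,"dy":0,"dz":0.0007,"rx":0,"ry":0,"rz":0,"hand":0.04},{"dx":0,"dy":0,"dz":0,"rx":0,"ry":0,"rz":0,"hand":0.04}]'
python3 -m pendant '[{"dx":0,"dy":0,"dz":0.0005,"rx":0,"ry":0,"rz":0,"hand":0.04},{"dx":0,"dy":0,"dz":0,"rx":0,"ry":0,"rz":0,"hand":0.04}]'
```

```text
clock: 22.08
position: [0.6341, -0.0961, 0.0159]
ee_rot: [0.0, 0.999, 0.047, 0.0]
contact_force: [-0.6, -0.4, -3.9]
width: 0.0486
gripper_force: 84.4
clock: 22.25
position: [0.6341, -0.0961, 0.0158]
ee_rot: [0.0, 0.999, 0.047, 0.0]
contact_force: [-2.1, 0.7, 1.9]
width: 0.0485
gripper_force: 85.1
clock: 22.42
position: [0.634, -0.0961, 0.0158]
ee_rot: [0.0, 0.999, 0.047, 0.0]
contact_force: [-3.0, 0.7, 5.9]
width: 0.0484
gripper_force: 85.7
```

```bash
python3 -m pendant '[{"dx":0,"dy":0,"dz":0,"rx":0,"ry":0,"rz":0,"hand":0.054},{"dx":0,"dy":0,"dz":0,"rx":0,"ry":0,"rz":0,"hand":0.06},{"dx":0,"dy":0,"dz":0,"rx":0,"ry":0,"rz":0,"hand":0.064},{"dx":0,"dy":0,"dz":0,"rx":0,"ry":0,"rz":0,"hand":0.064},{"dx":0,"dy":0,"dz":-0.008,"rx":0,"ry":0,"rz":0,"hand":0.064},{"dx":0,"dy":0,"dz":-0.02,"rx":0,"ry":0,"rz":0,"hand":0.064},{"dx":0,"dy":0,"dz":-0.03,"rx":0,"ry":0,"rz":0,"hand":0.07},{"dx":-0.006,"dy":-0.01,"dz":-0.03,"rx":0,"ry":0,"rz":0,"hand":0.07},{"dx":-0.012,"dy":-0.018,"dz":-0.03,"rx":0,"ry":0,"rz":0,"hand":0.07},{"dx":-0.018,"dy":-0.026,"dz":-0.015,"rx":0,"ry":0,"rz":0,"hand":0.07},{"dx":-0.02,"dy":-0.03,"dz":0,"rx":0,"ry":0,"rz":0,"hand":0.07},{"dx":-0.02,"dy":-0.03,"dz":0,"rx":0,"ry":0,"rz":0,"hand":0.07}]'
python3 -m pendant '[{"dx":-0.02,"dy":-0.03,"dz":0,"rx":0,"ry":0,"rz":0,"hand":0.07},{"dx":-0.02,"dy":-0.03,"dz":0,"rx":0,"ry":0,"rz":0,"hand":0.07},{"dx":-0.02,"dy":-0.03,"dz":0,"rx":0,"ry":0,"rz":0,"hand":0.07},{"dx":-0.02,"dy":-0.025,"dz":0,"rx":0,"ry":0,"rz":0,"hand":0.07},{"dx":-0.012,"dy":-0.015,"dz":0,"rx":0,"ry":0,"rz":0,"hand":0.07},{"dx":-0.006,"dy":-0.008,"dz":0,"rx":0,"ry":0,"rz":0,"hand":0.07},{"dx":0,"dy":0,"dz":0,"rx":0,"ry":0,"rz":0,"hand":0.07},{"dx":0,"dy":0,"dz":0,"rx":0,"ry":0,"rz":0,"hand":0.07},{"dx":0,"dy":0,"dz":0,"rx":0,"ry":0,"rz":0,"hand":0.07}]'
python3 - <<'E'
from h import *
delta(.437,.1385,.0065,-89.2)
i=cam('wrist'); f=i['bgr'].astype(int)
m=((f.min(2)>150)).astype(np.uint8)
cs,_=cv2.findContours(m,cv2.RETR_EXTERNAL,cv2.CHAIN_APPROX_NONE)
for c in cs:
    if cv2.contourArea(c)<700: continue
    r=rect(i,c,.020);print(cv2.boundingRect(c),np.round(r[0],1),np.round(r[1],1),round(r[2],1))
E
```

```text
clock: 23.42
position: [0.548, 0.0109, 0.1496]
ee_rot: [0.0, 0.999, 0.046, 0.002]
contact_force: [0.1, 0.4, -0.2]
width: 0.0702
gripper_force: 0.0
clock: 24.17
position: [0.4386, 0.1379, 0.1477]
ee_rot: [0.0, 0.999, 0.047, 0.001]
contact_force: [0.6, 1.1, 0.5]
width: 0.0702
gripper_force: 0.0
d mm [ -1.8  -0.8 141.2] rz 4.55 pos [438.6 137.9 147.7] head -84.65 tilt [ 0.0019 -0.0005]
(482, 247, 37, 33) [426.7 -15.4] [28.2 30.6] 5.3
(294, 213, 53, 51) [434.  136.4] [42.3 42.6] 5.3
(200, 0, 264, 72) [586.1 143.9] [ 44.5 180. ] 1.7
```

```bash
python3 -m pendant '[{"dx":-0.0025,"dy":0.0005,"dz":0.015,"rx":0,"ry":0,"rz":2,"hand":0.07},{"dx":0,"dy":0,"dz":0.03,"rx":0,"ry":0,"rz":2.5,"hand":0.07},{"dx":0,"dy":0,"dz":0.03,"rx":0,"ry":0,"rz":0,"hand":0.07},{"dx":0,"dy":0,"dz":0.03,"rx":0,"ry":0,"rz":0,"hand":0.07},{"dx":0,"dy":0,"dz":0.02,"rx":0,"ry":0,"rz":0,"hand":0.07},{"dx":0,"dy":0,"dz":0.01,"rx":0,"ry":0,"rz":0,"hand":0.07},{"dx":0,"dy":0,"dz":0.005,"rx":0,"ry":0,"rz":0,"hand":0.07},{"dx":0,"dy":0,"dz":0.001,"rx":0,"ry":0,"rz":0,"hand":0.07},{"dx":0,"dy":0,"dz":0,"rx":0,"ry":0,"rz":0,"hand":0.07}]' 60
python3 -m pendant '[{"dx":0,"dy":0,"dz":0,"rx":0,"ry":0,"rz":0,"hand":0.035},{"dx":0,"dy":0,"dz":0,"rx":0,"ry":0,"rz":0,"hand":0.035},{"dx":0,"dy":0,"dz":0,"rx":0,"ry":0,"rz":0,"hand":0.035},{"dx":0,"dy":0,"dz":0,"rx":0,"ry":0,"rz":0,"hand":0.035},{"dx":0,"dy":0,"dz":0,"rx":0,"ry":0,"rz":0,"hand":0.035},{"dx":0,"dy":0,"dz":0,"rx":0,"ry":0,"rz":0,"hand":0.035}]'
python3 -m pendant '[{"dx":0,"dy":0,"dz":-0.005,"rx":0,"ry":0,"rz":0,"hand":0.035},{"dx":0,"dy":0,"dz":-0.015,"rx":0,"ry":0,"rz":0,"hand":0.035},{"dx":0,"dy":0,"dz":-0.025,"rx":0,"ry":0,"rz":0,"hand":0.035},{"dx":0.008,"dy":0.001,"dz":-0.025,"rx":0,"ry":0,"rz":0,"hand":0.035},{"dx":0.018,"dy":0.003,"dz":-0.015,"rx":0,"ry":0,"rz":0,"hand":0.035},{"dx":0.028,"dy":0.006,"dz":-0.005,"rx":0,"ry":0,"rz":0,"hand":0.035},{"dx":0.03,"dy":0.006,"dz":0,"rx":0,"ry":0,"rz":0,"hand":0.035},{"dx":0.03,"dy":0.006,"dz":0,"rx":0,"ry":0,"rz":0,"hand":0.035},{"dx":0.03,"dy":0.006,"dz":0,"rx":0,"ry":0,"rz":0,"hand":0.035},{"dx":0.022,"dy":0.005,"dz":0,"rx":0,"ry":0,"rz":0,"hand":0.035},{"dx":0.014,"dy":0.002,"dz":0,"rx":0,"ry":0,"rz":0,"hand":0.035},{"dx":0.006,"dy":0,"dz":0,"rx":0,"ry":0,"rz":0,"hand":0.035}]'
python3 -m pendant '[{"dx":0,"dy":0,"dz":0,"rx":0,"ry":0,"rz":0,"hand":0.035},{"dx":0,"dy":0,"dz":0,"rx":0,"ry":0,"rz":0,"hand":0.035},{"dx":0,"dy":0,"dz":0,"rx":0,"ry":0,"rz":0,"hand":0.035}]'
python3 - <<'E'
from h import *
delta(.6235,.102,.02,-89.2)
i=cam('wrist');cv2.imwrite('pics/w11.png',i['bgr'])
E
```

```text
clock: 24.97
position: [0.4356, 0.1374, 0.0064]
ee_rot: [0.0, 1.0, 0.007, 0.0]
contact_force: [0.1, 0.5, -0.9]
width: 0.0697
gripper_force: 0.0
clock: 25.47
position: [0.4357, 0.1377, 0.0078]
ee_rot: [0.0, 1.0, 0.008, 0.001]
contact_force: [-0.2, -1.0, 5.3]
width: 0.0409
gripper_force: 60.0
clock: 26.47
position: [0.6236, 0.1051, 0.0966]
ee_rot: [0.0, 1.0, 0.007, 0.001]
contact_force: [0.2, 0.2, -1.7]
width: 0.0412
gripper_force: 61.1
clock: 26.72
position: [0.6194, 0.106, 0.0963]
ee_rot: [-0.0, 1.0, 0.008, -0.001]
contact_force: [-1.0, 0.5, -2.1]
width: 0.0414
gripper_force: 61.1
d mm [ 4.2  4.1 76.3] rz 0.11 pos [619.4 106.   96.3] head -89.09 tilt [-0.002  0.   ]
```

View pics/w11.png

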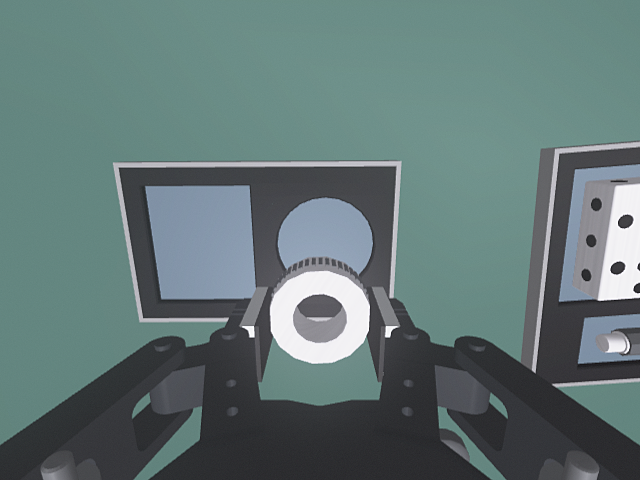

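The small ring is held centred at (320,317) with its pocket at (325,240), so it needs about 4 mm in +y of the tool, matching the computation. In tray3, riser and plug sit in their pockets.

```bash
python3 -m pendant '[{"dx":0.002,"dy":0.002,"dz":0.01,"rx":0,"ry":0,"rz":0,"hand":0.035},{"dx":0.002,"dy":0.002,"dz":0.02,"rx":0,"ry":0,"rz":0,"hand":0.035},{"dx":0,"dy":0,"dz":0.02,"rx":0,"ry":0,"rz":0,"hand":0.035},{"dx":0,"dy":0,"dz":0.015,"rx":0,"ry":0,"rz":0,"hand":0.035},{"dx":0,"dy":0,"dz":0.008,"rx":0,"ry":0,"rz":0,"hand":0.035},{"dx":0,"dy":0,"dz":0.004,"rx":0,"ry":0,"rz":0,"hand":0.035},{"dx":0,"dy":0,"dz":0,"rx":0,"ry":0,"rz":0,"hand":0.035},{"dx":0,"dy":0,"dz":0,"rx":0,"ry":0,"rz":0,"hand":0.035},{"dx":0,"dy":0,"dz":0,"rx":0,"ry":0,"rz":0,"hand":0.035}]'
python3 -m pendant '[{"dx":0,"dy":0,"dz":0.001,"rx":0,"ry":0,"rz":0,"hand":0.035},{"dx":0,"dy":0,"dz":0.001,"rx":0,"ry":0,"rz":0,"hand":0.035},{"dx":0,"dy":0,"dz":0,"rx":0,"ry":0,"rz":0,"hand":0.035},{"dx":0,"dy":0,"dz":0,"rx":0,"ry":0,"rz":0,"hand":0.035}]'
python3 -m pendant '[{"dx":0,"dy":0,"dz":0.001,"rx":0,"ry":0,"rz":0,"hand":0.035},{"dx":0,"dy":0,"dz":0,"rx":0,"ry":0,"rz":0,"hand":0.035}]'
```

```text
clock: 27.52
position: [0.6261, 0.1018, 0.0204]
ee_rot: [-0.0, 1.0, 0.008, 0.001]
contact_force: [0.0, -0.3, -0.8]
width: 0.0411
gripper_force: 61.1
clock: 27.85
position: [0.6253, 0.1017, 0.0176]
ee_rot: [0.0, 1.0, 0.008, 0.0]
contact_force: [-0.8, -0.5, -2.2]
width: 0.0415
gripper_force: 61.1
clock: 28.02
position: [0.6252, 0.1017, 0.0163]
ee_rot: [0.0, 1.0, 0.008, -0.0]
contact_force: [1.1, 0.6, -2.5]
width: 0.041
gripper_force: 61.1
```

```bash
python3 -m pendant '[{"dx":-0.001,"dy":0,"dz":0.0003,"rx":0,"ry":0,"rz":0,"hand":0.035},{"dx":0,"dy":0,"dz":0.0005,"rx":0,"ry":0,"rz":0,"hand":0.035},{"dx":0,"dy":0,"dz":0,"rx":0,"ry":0,"rz":0,"hand":0.035}]'
python3 -m pendant '[{"dx":0,"dy":0,"dz":0.0005,"rx":0,"ry":0,"rz":0,"hand":0.035},{"dx":0,"dy":0,"dz":0,"rx":0,"ry":0,"rz":0,"hand":0.035}]'
python3 -m pendant '[{"dx":0,"dy":0,"dz":0.0005,"rx":0,"ry":0,"rz":0,"hand":0.035},{"dx":0,"dy":0,"dz":0,"rx":0,"ry":0,"rz":0,"hand":0.035}]'
```

```text
clock: 28.27
position: [0.6241, 0.1017, 0.0158]
ee_rot: [0.0, 1.0, 0.008, -0.0]
contact_force: [-0.5, 0.6, 0.9]
width: 0.0414
gripper_force: 61.4
clock: 28.43
position: [0.6241, 0.1017, 0.0158]
ee_rot: [0.0, 1.0, 0.008, -0.0]
contact_force: [-1.9, -0.7, 4.8]
width: 0.0413
gripper_force: 61.8
clock: 28.6
position: [0.6241, 0.1017, 0.0158]
ee_rot: [0.0, 1.0, 0.008, 0.0]
contact_force: [-3.0, 0.2, 7.3]
width: 0.041
gripper_force: 62.1
```

```bash
python3 -m pendant '[{"dx":0,"dy":0,"dz":0,"rx":0,"ry":0,"rz":0,"hand":0.046},{"dx":0,"dy":0,"dz":0,"rx":0,"ry":0,"rz":0,"hand":0.053},{"dx":0,"dy":0,"dz":0,"rx":0,"ry":0,"rz":0,"hand":0.06},{"dx":0,"dy":0,"dz":0,"rx":0,"ry":0,"rz":0,"hand":0.06},{"dx":0,"dy":0,"dz":-0.008,"rx":0,"ry":0,"rz":0,"hand":0.06},{"dx":0,"dy":0,"dz":-0.02,"rx":0,"ry":0,"rz":0,"hand":0.06},{"dx":0,"dy":0,"dz":-0.03,"rx":0,"ry":0,"rz":0,"hand":0.07},{"dx":-0.004,"dy":-0.01,"dz":-0.03,"rx":0,"ry":0,"rz":0,"hand":0.08},{"dx":-0.007,"dy":-0.02,"dz":-0.03,"rx":0,"ry":0,"rz":0,"hand":0.08},{"dx":-0.01,"dy":-0.03,"dz":-0.02,"rx":0,"ry":0,"rz":0,"hand":0.08},{"dx":-0.011,"dy":-0.034,"dz":-0.01,"rx":0,"ry":0,"rz":0,"hand":0.08},{"dx":-0.011,"dy":-0.034,"dz":0,"rx":0,"ry":0,"rz":0,"hand":0.08}]'
python3 -m pendant '[{"dx":-0.011,"dy":-0.034,"dz":0,"rx":0,"ry":0,"rz":0,"hand":0.08},{"dx":-0.011,"dy":-0.034,"dz":0,"rx":0,"ry":0,"rz":0,"hand":0.08},{"dx":-0.011,"dy":-0.034,"dz":0,"rx":0,"ry":0,"rz":0,"hand":0.08},{"dx":-0.01,"dy":-0.03,"dz":0,"rx":0,"ry":0,"rz":0,"hand":0.08},{"dx":-0.007,"dy":-0.022,"dz":0,"rx":0,"ry":0,"rz":-1,"hand":0.08},{"dx":-0.004,"dy":-0.015,"dz":0,"rx":0,"ry":0,"rz":-3,"hand":0.08},{"dx":0,"dy":0,"dz":0,"rx":0,"ry":0,"rz":-6,"hand":0.08},{"dx":0,"dy":0,"dz":0,"rx":0,"ry":0,"rz":-6,"hand":0.08},{"dx":0,"dy":0,"dz":0,"rx":0,"ry":0,"rz":-3.7,"hand":0.08},{"dx":0,"dy":0,"dz":0,"rx":0,"ry":0,"rz":0,"hand":0.08},{"dx":0,"dy":0,"dz":0,"rx":0,"ry":0,"rz":0,"hand":0.08}]'
python3 - <<'E'
from h import *
delta(.523,.398,.16,-69.4)
i=cam('wrist');cv2.imwrite('pics/w12.png',i['bgr']); f=i['bgr'].astype(int)
m=((f.min(2)>120)).astype(np.uint8);m[290:]=0
cs,_=cv2.findContours(m,cv2.RETR_EXTERNAL,cv2.CHAIN_APPROX_NONE)
for c in cs:
    if cv2.contourArea(c)<700: continue
    r=rect(i,c,.042);print(cv2.boundingRect(c),np.round(r[0],1),np.round(r[1],1),round(r[2],1))
E
```

```text
clock: 29.6
position: [0.581, 0.2304, 0.1668]
ee_rot: [-0.001, 1.0, 0.007, 0.004]
contact_force: [0.6, 0.2, 0.1]
width: 0.08
gripper_force: 0.0
clock: 30.52
position: [0.5224, 0.3972, 0.1629]
ee_rot: [0.0, 0.984, 0.178, 0.0]
contact_force: [-0.0, -0.9, 0.5]
width: 0.08
gripper_force: 0.0
d mm [ 0.8 -0.6  2.9] rz -0.11 pos [522.4 397.2 162.9] head -69.51 tilt [0.0003 0.    ]
(291, 194, 64, 78) [524. 395.] [63. 49.] 20.6
(533, 148, 107, 112) [616.7 209.2] [72.6 59. ] 1.2
(509, 121, 131, 169) [617.5 194.3] [102.9 115. ] 1.2
```

View pics/w12.png

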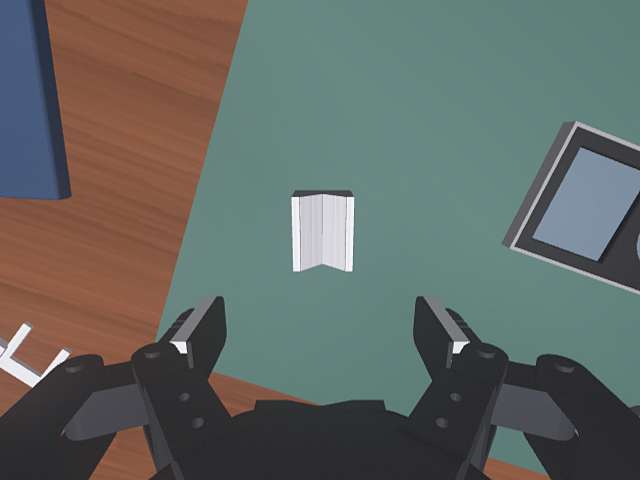

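The V-block stands with its V upwards, spanning (291–355, 194–272) px and square to the pads, yaw 20.6°. I notice that was my 15th picture, one over the limit of 14. I'll view no more and check by numbers only.

```bash
python3 -m pendant '[{"dx":0.001,"dy":0.001,"dz":0.015,"rx":0,"ry":0,"rz":0,"hand":0.08},{"dx":0.001,"dy":0.001,"dz":0.03,"rx":0,"ry":0,"rz":0,"hand":0.08},{"dx":0,"dy":0,"dz":0.03,"rx":0,"ry":0,"rz":0,"hand":0.08},{"dx":0,"dy":0,"dz":0.03,"rx":0,"ry":0,"rz":0,"hand":0.08},{"dx":0,"dy":0,"dz":0.025,"rx":0,"ry":0,"rz":0,"hand":0.08},{"dx":0,"dy":0,"dz":0.013,"rx":0,"ry":0,"rz":0,"hand":0.08},{"dx":0,"dy":0,"dz":0.007,"rx":0,"ry":0,"rz":0,"hand":0.08},{"dx":0,"dy":0,"dz":0.002,"rx":0,"ry":0,"rz":0,"hand":0.08},{"dx":0,"dy":0,"dz":0,"rx":0,"ry":0,"rz":0,"hand":0.08}]' 80
python3 -m pendant '[{"dx":0,"dy":0,"dz":0,"rx":0,"ry":0,"rz":0,"hand":0.038},{"dx":0,"dy":0,"dz":0,"rx":0,"ry":0,"rz":0,"hand":0.038},{"dx":0,"dy":0,"dz":0,"rx":0,"ry":0,"rz":0,"hand":0.038},{"dx":0,"dy":0,"dz":0,"rx":0,"ry":0,"rz":0,"hand":0.038},{"dx":0,"dy":0,"dz":0,"rx":0,"ry":0,"rz":0,"hand":0.038},{"dx":0,"dy":0,"dz":0,"rx":0,"ry":0,"rz":0,"hand":0.038},{"dx":0,"dy":0,"dz":0,"rx":0,"ry":0,"rz":0,"hand":0.038}]'
python3 -m pendant '[{"dx":0,"dy":0,"dz":-0.005,"rx":0,"ry":0,"rz":0,"hand":0.038},{"dx":0,"dy":0,"dz":-0.015,"rx":0,"ry":0,"rz":0,"hand":0.038},{"dx":0,"dy":0,"dz":-0.025,"rx":0,"ry":0,"rz":0,"hand":0.038},{"dx":0,"dy":0,"dz":-0.025,"rx":0,"ry":0,"rz":0,"hand":0.038},{"dx":0,"dy":0,"dz":-0.015,"rx":0,"ry":0,"rz":2,"hand":0.038},{"dx":0,"dy":0,"dz":-0.005,"rx":0,"ry":0,"rz":5,"hand":0.038},{"dx":0,"dy":0,"dz":0,"rx":0,"ry":0,"rz":6,"hand":0.038},{"dx":0,"dy":0,"dz":0,"rx":0,"ry":0,"rz":5,"hand":0.038},{"dx":0,"dy":0,"dz":0,"rx":0,"ry":0,"rz":1.7,"hand":0.038},{"dx":0,"dy":0,"dz":0,"rx":0,"ry":0,"rz":0,"hand":0.038},{"dx":0,"dy":0,"dz":0,"rx":0,"ry":0,"rz":0,"hand":0.038}]'
python3 - <<'E'
from h import *
delta(.6228,.1858,.06,-89.2)
i=cam('wrist'); f=i['bgr'].astype(int)
m=((f.min(2)>120)).astype(np.uint8);m[400:]=0;m[:,:240]=0;m[:,400:]=0
cs,_=cv2.findContours(m,cv2.RETR_EXTERNAL,cv2.CHAIN_APPROX_NONE)
t=tool()[0][2]
for c in cs:
    if cv2.contourArea(c)<700: continue
    r=rect(i,c,t+.031);print(cv2.boundingRect(c),np.round(np.array(r[0])-tool()[0][:2]*1000,1),np.round(r[1],1),round(r[2],1))
E
```

```text
clock: 31.32
position: [0.5254, 0.396, 0.0107]
ee_rot: [-0.0, 0.984, 0.178, 0.0]
contact_force: [0.0, 0.2, 0.0]
width: 0.0799
gripper_force: 0.0
clock: 31.9
position: [0.5262, 0.3962, 0.0124]
ee_rot: [-0.0, 0.984, 0.179, 0.002]
contact_force: [0.5, -1.5, 7.2]
width: 0.0467
gripper_force: 85.6
clock: 32.82
position: [0.5238, 0.3955, 0.0992]
ee_rot: [0.001, 1.0, 0.008, -0.001]
contact_force: [-0.6, -0.6, -6.8]
width: 0.0467
gripper_force: 84.3
d mm [ 95.7 211.2  39.2] rz 0.13 pos [523.8 395.5  99.2] head -89.07 tilt [-0.0029 -0.0015]
(250, 253, 140, 147) [ 3.1 -0.6] [59.7 48.7] 1.0
```

```bash
python3 -m pendant '[{"dx":0.004,"dy":0.009,"dz":0,"rx":0,"ry":0,"rz":0,"hand":0.038},{"dx":0.008,"dy":0.018,"dz":0,"rx":0,"ry":0,"rz":0,"hand":0.038},{"dx":0.012,"dy":0.027,"dz":0,"rx":0,"ry":0,"rz":0,"hand":0.038},{"dx":0.013,"dy":0.03,"dz":0,"rx":0,"ry":0,"rz":0,"hand":0.038},{"dx":0.013,"dy":0.03,"dz":0,"rx":0,"ry":0,"rz":0,"hand":0.038},{"dx":0.013,"dy":0.03,"dz":0,"rx":0,"ry":0,"rz":0,"hand":0.038},{"dx":0.012,"dy":0.027,"dz":0,"rx":0,"ry":0,"rz":0,"hand":0.038},{"dx":0.008,"dy":0.02,"dz":0,"rx":0,"ry":0,"rz":0,"hand":0.038},{"dx":0.006,"dy":0.014,"dz":0.005,"rx":0,"ry":0,"rz":0,"hand":0.038},{"dx":0.003,"dy":0.006,"dz":0.01,"rx":0,"ry":0,"rz":0,"hand":0.038},{"dx":0,"dy":0,"dz":0.01,"rx":0,"ry":0,"rz":0,"hand":0.038},{"dx":0,"dy":0,"dz":0,"rx":0,"ry":0,"rz":0,"hand":0.038}]'
python3 -m pendant '[{"dx":0,"dy":0,"dz":0,"rx":0,"ry":0,"rz":0,"hand":0.038},{"dx":0,"dy":0,"dz":0,"rx":0,"ry":0,"rz":0,"hand":0.038},{"dx":0,"dy":0,"dz":0,"rx":0,"ry":0,"rz":0,"hand":0.038}]'
python3 - <<'E'
from h import *
delta(.620,.1857,.024,-89.2)
i=cam('wrist'); f=i['bgr'].astype(int)
m=((f.min(2)>120)).astype(np.uint8)
# pocket floor: blue-grey, visible in front of / beside the block
b=((f[...,0]-f[...,2]>20)&(f[...,0]>110)&(f.min(2)<150)).astype(np.uint8);b[:, :150]=0;b[330:]=0
cs,_=cv2.findContours(b,cv2.RETR_EXTERNAL,cv2.CHAIN_APPROX_NONE)
for c in cs:
    if cv2.contourArea(c)<300: continue
    P=cast(i,c.reshape(-1,2),.011)[:,:2]*1000
    print(cv2.boundingRect(c),'x',P[:,0].min().round(1),P[:,0].max().round(1),'y',P[:,1].min().round(1),P[:,1].max().round(1))
E
```

```text
clock: 33.87
position: [0.6175, 0.1865, 0.0721]
ee_rot: [0.0, 1.0, 0.007, -0.003]
contact_force: [-1.4, 0.4, -7.9]
width: 0.0468
gripper_force: 84.0
clock: 34.12
position: [0.6201, 0.1877, 0.0758]
ee_rot: [-0.0, 1.0, 0.009, 0.0]
contact_force: [-0.4, -0.3, -6.7]
width: 0.0469
gripper_force: 84.0
d mm [-0.1  2.1 51.8] rz 0.18 pos [620.1 187.7  75.8] head -89.02 tilt [0.0005 0.0003]
(449, 247, 24, 25) x 612.0 628.3 y 90.0 104.3
(404, 206, 102, 98) x 589.4 654.3 y 69.0 133.3
(264, 193, 116, 53) x 628.6 661.3 y 151.0 221.4
(150, 0, 490, 330) x 566.7 764.5 y -30.2 301.1
```

```bash
python3 -m pendant '[{"dx":-0.0025,"dy":0.001,"dz":0.008,"rx":0,"ry":0,"rz":0.2,"hand":0.038},{"dx":0,"dy":0,"dz":0.014,"rx":0,"ry":0,"rz":0,"hand":0.038},{"dx":0,"dy":0,"dz":0.014,"rx":0,"ry":0,"rz":0,"hand":0.038},{"dx":0,"dy":0,"dz":0.009,"rx":0,"ry":0,"rz":0,"hand":0.038},{"dx":0,"dy":0,"dz":0.005,"rx":0,"ry":0,"rz":0,"hand":0.038},{"dx":0,"dy":0,"dz":0.002,"rx":0,"ry":0,"rz":0,"hand":0.038},{"dx":0,"dy":0,"dz":0,"rx":0,"ry":0,"rz":0,"hand":0.038},{"dx":0,"dy":0,"dz":0,"rx":0,"ry":0,"rz":0,"hand":0.038},{"dx":0,"dy":0,"dz":0,"rx":0,"ry":0,"rz":0,"hand":0.038}]'
python3 -m pendant '[{"dx":0,"dy":0,"dz":0.001,"rx":0,"ry":0,"rz":0,"hand":0.038},{"dx":0,"dy":0,"dz":0.001,"rx":0,"ry":0,"rz":0,"hand":0.038},{"dx":0,"dy":0,"dz":0,"rx":0,"ry":0,"rz":0,"hand":0.038}]'
```

```text
clock: 34.92
position: [0.6185, 0.1855, 0.0244]
ee_rot: [-0.0, 1.0, 0.006, 0.001]
contact_force: [-0.3, 0.3, -8.3]
width: 0.0469
gripper_force: 84.3
clock: 35.17
position: [0.6178, 0.1853, 0.0217]
ee_rot: [0.0, 1.0, 0.006, 0.0]
contact_force: [-0.5, -0.2, -7.7]
width: 0.0468
gripper_force: 84.3
```

```bash
python3 -m pendant '[{"dx":0,"dy":0,"dz":0.0007,"rx":0,"ry":0,"rz":0,"hand":0.038},{"dx":0,"dy":0,"dz":0,"rx":0,"ry":0,"rz":0,"hand":0.038}]'
python3 -m pendant '[{"dx":0,"dy":0,"dz":0.0007,"rx":0,"ry":0,"rz":0,"hand":0.038},{"dx":0,"dy":0,"dz":0,"rx":0,"ry":0,"rz":0,"hand":0.038}]'
python3 -m pendant '[{"dx":0,"dy":0,"dz":0.0005,"rx":0,"ry":0,"rz":0,"hand":0.038},{"dx":0,"dy":0,"dz":0,"rx":0,"ry":0,"rz":0,"hand":0.038}]'
```

```text
clock: 35.33
position: [0.6177, 0.1853, 0.0208]
ee_rot: [0.0, 1.0, 0.006, -0.0]
contact_force: [0.5, 0.7, -7.6]
width: 0.047
gripper_force: 84.3
clock: 35.5
position: [0.6178, 0.1853, 0.0204]
ee_rot: [0.0, 1.0, 0.006, 0.0]
contact_force: [0.1, 0.0, -5.0]
width: 0.0468
gripper_force: 84.6
clock: 35.67
position: [0.6178, 0.1853, 0.0204]
ee_rot: [0.0, 1.0, 0.006, 0.0]
contact_force: [-1.2, -0.1, -1.1]
width: 0.0468
gripper_force: 84.9
```

The floor contact came at 20.4 mm, as predicted. Releasing, lifting and backing away, then checking from the top camera by numbers.

```bash
python3 -m pendant '[{"dx":0,"dy":0,"dz":0.0005,"rx":0,"ry":0,"rz":0,"hand":0.038},{"dx":0,"dy":0,"dz":0,"rx":0,"ry":0,"rz":0,"hand":0.052},{"dx":0,"dy":0,"dz":0,"rx":0,"ry":0,"rz":0,"hand":0.058},{"dx":0,"dy":0,"dz":0,"rx":0,"ry":0,"rz":0,"hand":0.062},{"dx":0,"dy":0,"dz":0,"rx":0,"ry":0,"rz":0,"hand":0.062},{"dx":0,"dy":0,"dz":-0.008,"rx":0,"ry":0,"rz":0,"hand":0.062},{"dx":0,"dy":0,"dz":-0.02,"rx":0,"ry":0,"rz":0,"hand":0.062},{"dx":0,"dy":0,"dz":-0.03,"rx":0,"ry":0,"rz":0,"hand":0.062},{"dx":0,"dy":0,"dz":-0.03,"rx":0,"ry":0,"rz":0,"hand":0.062},{"dx":0,"dy":0,"dz":-0.03,"rx":0,"ry":0,"rz":0,"hand":0.062},{"dx":-0.015,"dy":-0.005,"dz":-0.02,"rx":0,"ry":0,"rz":0,"hand":0.062},{"dx":-0.03,"dy":-0.01,"dz":-0.01,"rx":0,"ry":0,"rz":0,"hand":0.062}]'
python3 -m pendant '[{"dx":-0.035,"dy":-0.01,"dz":0,"rx":0,"ry":0,"rz":0,"hand":0.062},{"dx":-0.035,"dy":-0.01,"dz":0,"rx":0,"ry":0,"rz":0,"hand":0.062},{"dx":-0.035,"dy":-0.01,"dz":0,"rx":0,"ry":0,"rz":0,"hand":0.062},{"dx":-0.035,"dy":-0.01,"dz":0,"rx":0,"ry":0,"rz":0,"hand":0.062},{"dx":-0.035,"dy":-0.01,"dz":0,"rx":0,"ry":0,"rz":0,"hand":0.062},{"dx":-0.02,"dy":-0.01,"dz":0,"rx":0,"ry":0,"rz":0,"hand":0.062},{"dx":-0.01,"dy":0,"dz":0,"rx":0,"ry":0,"rz":0,"hand":0.062},{"dx":0,"dy":0,"dz":0,"rx":0,"ry":0,"rz":0,"hand":0.062},{"dx":0,"dy":0,"dz":0,"rx":0,"ry":0,"rz":0,"hand":0.062}]'
python3 - <<'E'
from h import *
i=cam('top'); f=i['bgr'].astype(int)
def rep(n,m,box,z):
    k=np.zeros_like(m);x0,y0,x1,y1=box;k[y0:y1,x0:x1]=m[y0:y1,x0:x1]
    k=cv2.morphologyEx(k,cv2.MORPH_CLOSE,np.ones((3,3)))
    for c in cv2.findContours(k,cv2.RETR_EXTERNAL,cv2.CHAIN_APPROX_NONE)[0]:
        if cv2.contourArea(c)>25:
            r=rect(i,c,z);print(n,cv2.boundingRect(c),np.round(r[0],1),np.round(r[1],1),round(r[2],1))
w=((f.min(2)>140)&(f.max(2)-f.min(2)<25)).astype(np.uint8)
rep('t2 white',w,(184,156,246,191),.030); rep('V top',w,(184,156,216,191),.050); rep('t3 white',w,(293,146,364,209),.032)
d=(f.max(2)<95).astype(np.uint8); rep('plug dark',d,(303,190,356,206),.020)
mat=np.array([116.,121,82]);e=(np.abs(f-mat).max(2)>40).astype(np.uint8); rep('stay',e,(255,225,430,275),.01)
E
```

```text
clock: 36.67
position: [0.5775, 0.1995, 0.1714]
ee_rot: [-0.001, 1.0, 0.005, 0.005]
contact_force: [0.2, 0.8, -0.2]
width: 0.062
gripper_force: 0.0
clock: 37.42
position: [0.3678, 0.2575, 0.1679]
ee_rot: [-0.0, 1.0, 0.006, 0.001]
contact_force: [0.3, 0.4, -0.1]
width: 0.0616
gripper_force: 0.0
t2 white (222, 163, 17, 17) [625.2 101.1] [41.1 41.4] 89.6
t2 white (186, 161, 19, 25) [620.8 190.8] [62.6 46.2] 0.7
V top (186, 161, 19, 25) [616.5 185.2] [61.6 45.4] 0.7
t3 white (341, 193, 10, 6) [ 559.8 -193.2] [22.8 12.8] 89.6
t3 white (331, 152, 25, 24) [ 642.2 -187.5] [61.2 59.4] 89.6
t3 white (297, 151, 22, 32) [635.5 -96.9] [77.7 50.4] 5.5
stay (396, 241, 26, 27) [ 411.4 -354.1] [63.9 66.7] 89.1
stay (263, 239, 11, 11) [439.    5.9] [25.6 25.4] 44.9
stay (367, 237, 15, 19) [ 433.2 -266.4] [43.9 32.9] 8.8
```

```bash
python3 -c "
from rig import manip
print(manip.sign_off())"
```

```text
the job is handed in; nothing more can be done
None
```

Both kits are made up and the job is handed in at about 37.5 s (no verdict was shown): all five gauges were set down in their pockets on floor contact and the other items left where they were, though the V-block sits about 6 mm off centre and I viewed 15 pictures, one over the limit of 14.

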